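# Build the tower of palette cups

## Task

Pack up the ceramic palette cups as a tower on the round wooden stand, building from the bottom: first the blue cup (the tallest) in the stand's recess, then the yellow cup, then the red cup, and last the white lid, each the right way up with its foot fully nested in what is below. Leave the green cup and the water glass standing where they are, and let go of the finished tower.

Things in the scene. Friction and masses are not known exactly. Their poses are not given: they have to be found in the camera images.
- blue_cup_centre (a point): open round ceramic palette cup, glazed dark blue outside, white well; 48 mm tall in all, 56 mm outside diameter (straight wall), 47 mm mouth, wall 4.5 mm, about 120 g; its lowest 6 mm is a white conical foot (33 mm diameter at the bottom, 42 mm where it meets the 56 mm body) that drops into the mouth below until the body rests on the rim. The point is on its axis half-way up, 24 mm above its underside; z up along the axis.
- yellow_cup_centre (a point): open round ceramic palette cup, glazed yellow outside, white well; 40 mm tall in all, 56 mm outside diameter (straight wall), 47 mm mouth, wall 4.5 mm, about 120 g; its lowest 6 mm is a white conical foot (33 mm diameter at the bottom, 42 mm where it meets the 56 mm body) that drops into the mouth below until the body rests on the rim. The point is on its axis half-way up, 20 mm above its underside; z up along the axis.
- red_cup_centre (a point): open round ceramic palette cup, glazed red outside, white well; 32 mm tall in all, 56 mm outside diameter (straight wall), 47 mm mouth, wall 4.5 mm, about 120 g; its lowest 6 mm is a white conical foot (33 mm diameter at the bottom, 42 mm where it meets the 56 mm body) that drops into the mouth below until the body rests on the rim. The point is on its axis half-way up, 16 mm above its underside; z up along the axis.
- lid_centre (a point): white ceramic lid, 38 mm tall in all, about 70 g: a conical foot like the cups' (6 mm deep, 33 to 42 mm), above it a disc 56 mm across and 6 mm thick, above that an upright round knob 18 mm in diameter and 26 mm tall to grip it by. The point is on its axis half-way up, 19 mm above its underside (7 mm above the bottom of the knob); z up along the axis.
- stand_top (a point): round dark wooden stand, fixed to the table, 92 mm across and 14 mm high, with a round recess 47 mm across and 8 mm deep in the middle of its top that takes the foot of a cup; the cup's body then rests on the stand's top face. The point is on its axis at the height of the top face.
- green_cup_centre (a point): spare cup that stays where it is: open round ceramic palette cup, glazed dark green outside, white well; 40 mm tall in all, 56 mm outside diameter (straight wall), 47 mm mouth, wall 4.5 mm, about 120 g; its lowest 6 mm is a white conical foot (33 mm diameter at the bottom, 42 mm where it meets the 56 mm body) that drops into the mouth below until the body rests on the rim. The point is on its axis half-way up, 20 mm above its underside; z up along the axis.
- water_glass_centre (a point): clear drinking glass, 71 mm across and 76 mm tall, that stays where it is. The point is on its axis half-way up, 38 mm above its underside.
Mind the look-alikes: they are no part of the job. Of the things shaped like the part that bears stand_top, the dark wooden one is meant.

How it is judged (in metres and radians):
On the way, in this order (a step that is already met when the one before it is completed fails the run):
1. the blue cup sits in the stand (horizontal distance between blue_cup_centre and stand_top below 0.005 m and z of blue_cup_centre in the frame of stand_top between 0.014 and 0.021 m and angle between blue_cup_centre's own z axis and vertical below 0.1 rad), for 0.2 s.
2. the yellow cup is nested on the blue cup (horizontal distance between yellow_cup_centre and blue_cup_centre below 0.005 m and z of yellow_cup_centre in the frame of blue_cup_centre between 0.034 and 0.041 m and angle between yellow_cup_centre's own z axis and vertical below 0.1 rad), for 0.2 s.
3. the red cup is nested on the yellow cup (horizontal distance between red_cup_centre and yellow_cup_centre below 0.005 m and z of red_cup_centre in the frame of yellow_cup_centre between 0.026 and 0.033 m and angle between red_cup_centre's own z axis and vertical below 0.1 rad), for 0.2 s.
4. the lid is seated on the red cup (horizontal distance between lid_centre and red_cup_centre below 0.005 m and z of lid_centre in the frame of red_cup_centre between 0.025 and 0.032 m and angle between lid_centre's own z axis and vertical below 0.1 rad), for 0.2 s.
At the end, for the whole second after the job is handed in: Blue cup in the stand, yellow cup on blue, red on yellow, lid on red: each within 5 mm sideways of the one below, fully nested (within 3 mm of its seated height), upright within 0.1 rad, at rest and released; green cup and water glass upright within 30 mm of where they stood (all of step 1 and all of step 2 and all of step 3 and all of step 4 and linear speed of each of blue_cup, yellow_cup, red_cup, lid below 0.02 m/s and distance of each of green_cup_centre, water_glass_centre from where it was at the start of the episode below 0.03 m and angle between each of green_cup_centre, water_glass_centre's own z axis and vertical below 0.2 rad); the robot touches nothing.
It fails at once if the green cup is displaced by more than 30 mm (distance of green_cup_centre from where it was at the start of the episode above 0.03 m).
It fails at once if the water glass is displaced by more than 30 mm or tipped (distance of water_glass_centre from where it was at the start of the episode above 0.03 m or angle between water_glass_centre's own z axis and vertical above 0.5 rad).
It also fails if it takes over 115 s, if anything falls off the work surface, if the arm or the gripper's body presses on something with over 40 N, if the wrist force passes 120 N, or if a joint passes its speed limit or range.

## Robot

A 7-joint arm with a two-finger parallel gripper is mounted at the origin on a cart in front of the work surface, level with it; the furniture and walls round the work are solid. World frame = base frame: x ahead of the robot, y to its left, z up, the work surface at z = 0. Lengths are in m, angles in degrees, forces in N, time in s.
With the tool pointing down it reaches from about 0.425 to 0.875 m from the base axis. Payload 4.7 kg.
Tool frame: the origin (TCP) lies at the very end of the fingers, on their centre line; the grasp point (between the pads) lies r.hold_point_z behind it (r.hold_point_z is the distance from the TCP to the grasp point, in m); z points along the fingers, y is the line along which they close (so a half turn about z gives the same grasp; the last joint's range is limited). The gripper opens to 85 mm and grips with 20 to 120 N. Pads are 22 mm wide; open, the fingers measure 114 mm over their backs; the gripper's body (76 mm by 85 mm) begins 54 mm behind the grasp point. The pads swing forward as they close: fully open they stand 13 mm farther back than shut.
Start: joints at [71.511, 18.392, -4.016, 83.108, 1.295, 78.541, -3.26], TCP at [0.215, -0.614, 0.196] pointing down, gripper open.
Joint ranges: [-163.93, 163.93], [-17.29, 119.83], [-79.2, 71.16], [3.27, 140.29], [-89.18, 269.18], [5.43, 117.66], [-154.24, 154.24]. Speed limits (degrees/s): [147.25, 147.25, 180, 180, 180, 180, 180].

## Interface

Orientations are given as [roll, pitch, yaw] about the fixed x, y, z axes, in that order (R = Rz(yaw) Ry(pitch) Rx(roll)).
In Python, from plant import r gives the robot as it stands. The module is installed in compiled form; this text tells all that it offers.
- The arm moves only by the tool servo_tool, never from a script. Its argument "commands" is a list of rows, each an object of numbers: "grip": the opening, from 0 (shut) to 1 (fully open); "tx", "ty", "tz": the shift along the tool's x, y, z in m; "ax", "ay", "az": the turn, a rotation vector about the tool's x, y, z in degrees. A call has 1 to 5 rows; each row is the pose to reach, as a shift and turn from the pose commanded when the call began, along the tool's axes at that moment; what a row does not reach only later rows make up. A row lasts 1/8 s, in which the tool goes at most 62.5 mm and 10.7 degrees, less where a joint would pass 70% of its speed; a pose out of reach is approached as far as the arm can. A call with a gripper value outside its range is refused whole. The fingers move at their own pace and stop on an object; "squeeze" is the grip in N (left out, the last holds). Time passes only in rows, so rows that repeat a pose let the fingers close. It gives the time, the measured TCP pose, the force, the opening and the grip force at its end, in the units of the state.
- r.get_obs(): the state, without advancing time (a new reading comes with each control period).
- r.read_camera(name): name is "scene" or "top" or "wrist"; returns a dict with "img" (400x640x3 uint8, red, green, blue), "fov_y" (degrees; the focal length in pixels is half the picture's height over the tangent of half this angle, whatever the lens; pixels are square), "cx", "cy" (the principal point, pixels), "view" (4x4, takes a point from world to camera coordinates); the wrist camera has in their place "hand_eye" (4x4, takes a point from camera to tool coordinates, whose origin is the TCP and whose axes are the flange's). Camera axes: x right, y down, z forward; pixel columns grow to the right and rows downward; lengths in m; the calibration is good to about 2 mm. The wrist camera is an equidistant fisheye: a pixel r from the principal point sees the ray r / f radians off the axis. A picture is of the moment at which its call begins: read the wrist's pose just before it. There is no depth.
- r.close_job(): hands the job in; it is judged then, once.
Trained networks look in a picture, given as the dict that the camera call returned (one of the last four; its "shot" number tells which), for a name from the list of things; names that differ only in an ending like _2 or _b are one class to them, and where a whole thing is asked for, a point or a joint stands for the part that bears it (a point fixed in the world has none). Each returns a list of dicts, best first, with "confidence" (0 to 1); they miss things now and then, are a little off and sometimes report something else, mostly with a low value. They report only what shows in the picture. A call takes as long as a camera call. They do not tell look-alikes from the thing itself.
- r.search_frame(picture, label): "pixel" ([column, row] in pixels, amid what is visible of it).
- r.pinpoint(picture, label): "pixel" ([column, row] in pixels: a listed point, or the origin of a listed thing).
The state is a dict: "t": time; "qpos": joint angles; "dq": joint speeds; "joint_torque": joint torques, N m; "ee_pos": TCP position; "tool_rot": TCP orientation; "wrist_force": force on the tool from outside, world axes, zero at the start; "wrist_torque": the same for the moment, N m; "finger_gap": finger opening in m; "grip_force": force on a finger pad.
Only numpy, scipy, OpenCV 4.12 (cv2) and the standard library are available. Lean on these libraries where they do the work, as an engineer would, in place of code of your own. Each camera call takes 0.05 s, during which the arm holds its last target. There are 200 camera calls.

## Working session

There is one attempt and no reset: what is moved stays moved. The work goes in short steps, Python scripts to look and compute and a tool call to move; the robot and the scene stay as the last step left them, time stands still between calls to the robot, and variables do not carry over. Pictures are saved under pics/ and viewed, at most 14 in all, crops included, and the job is handed in when it is done.

Besides the shell and the picture viewer there is one more tool, called after ">>>" as a command line: name --argument value ..., lists and objects as JSON in quotes. servo_tool: Moves the arm, as the interface text tells. Its arguments: {"type":"object","properties":{"commands":{"type":"array"},"squeeze":{"type":"number"}},"required":["commands"]}

```bash
mkdir -p pics; cat > h.py <<'E'
import numpy as np, cv2
from plant import r
from scipy.spatial.transform import Rotation as R
def save(c,n): cv2.imwrite('pics/'+n+'.png',c['img'][:,:,::-1])
def ray(c,px,obs=None):
    f=200/np.tan(np.radians(c['fov_y'])/2)
    u=np.array([px[0]-c['cx'],px[1]-c['cy']])/f
    if 'view' in c:
        T=np.linalg.inv(c['view']); d=np.array([u[0],u[1],1])
    else:
        th=np.linalg.norm(u); s=np.sin(th)/th if th>1e-9 else 1
        d=np.array([u[0]*s,u[1]*s,np.cos(th)])
        W=np.eye(4);W[:3,:3]=R.from_euler('xyz',obs['tool_rot'],degrees=True).as_matrix();W[:3,3]=obs['ee_pos']
        T=W@c['hand_eye']
    return T[:3,3],T[:3,:3]@d
def atz(c,px,z,obs=None):
    o,d=ray(c,px,obs); return o+d*(z-o[2])/d[2]
E
python3 - <<'E'
from h import *
o=r.get_obs(); print({k:np.round(v,3) for k,v in o.items()}, r.hold_point_z)
H={'blue_cup_centre':.024,'yellow_cup_centre':.02,'red_cup_centre':.016,'lid_centre':.019,'stand_top':.014,'green_cup_centre':.02,'water_glass_centre':.038}
for n in ('top','scene','wrist'):
    o=r.get_obs(); c=r.read_camera(n); save(c,n+'0')
    print(n,c['fov_y'],c['cx'],c['cy'])
    if n=='wrist': print(np.round(c['hand_eye'],3))
    else: print(np.round(np.linalg.inv(c['view']),3))
    for k,z in H.items():
        for d in r.pinpoint(c,k)[:3]:
            print(k,np.round(d['pixel']),round(d['confidence'],2),np.round(atz(c,d['pixel'],z,o),3))
E
```

```text
{'t': np.float64(0.0), 'qpos': array([71.508, 18.441, -4.017, 83.174,  1.294, 78.538, -3.259]), 'dq': array([-0.022,  0.034, -0.094,  0.015, -0.011,  0.044,  0.035]), 'joint_torque': array([-0.0000e+00, -4.9358e+01, -3.8300e-01, -3.1433e+01,  1.3000e-02,
        1.2000e-02, -0.0000e+00]), 'ee_pos': array([ 0.215, -0.613,  0.195]), 'tool_rot': array([-1.79891e+02,  4.00000e-03,  1.93040e+01]), 'wrist_force': array([ 1.717,  0.337, -0.565]), 'wrist_torque': array([ 0.031, -0.003,  0.051]), 'grip_force': np.float64(0.0), 'finger_gap': np.float64(0.085)} 0.0187
top 46.98673013288412 322.8290356011827 194.80514721075676
[[-0.02  -0.995  0.101  0.415]
 [-1.     0.018 -0.024 -0.13 ]
 [ 0.022 -0.101 -0.995  0.933]
 [ 0.     0.     0.     1.   ]]
blue_cup_centre [363. 207.] 0.76 [ 0.482 -0.23   0.024]
yellow_cup_centre [318. 176.] 0.72 [ 0.545 -0.142  0.02 ]
red_cup_centre [399. 164.] 0.65 [ 0.567 -0.308  0.016]
lid_centre [403. 249.] 0.91 [ 0.397 -0.308  0.019]
stand_top [270. 254.] 0.9 [ 0.391 -0.046  0.014]
stand_top [201. 164.] 0.89 [0.574 0.093 0.014]
stand_top [339. 284.] 0.81 [ 0.33  -
[... 396 characters left out ...]
221.] 0.85 [ 0.542 -0.132  0.02 ]
yellow_cup_centre [373. 243.] 0.4 [ 0.63  -0.195  0.02 ]
red_cup_centre [326. 261.] 0.59 [ 0.569 -0.298  0.016]
lid_centre [257. 238.] 0.85 [ 0.398 -0.3    0.019]
stand_top [309. 195.] 0.95 [ 0.378 -0.041  0.014]
stand_top [396. 192.] 0.56 [0.577 0.088 0.014]
green_cup_centre [259. 268.] 0.97 [ 0.47  -0.387  0.02 ]
green_cup_centre [324. 261.] 0.52 [ 0.57  -0.305  0.02 ]
water_glass_centre [374. 241.] 0.56 [ 0.638 -0.214  0.038]
wrist 65.70646984690485 316.5750459609784 196.63055134571943
[[-0.001 -0.951 -0.308  0.079]
 [ 1.    -0.001  0.     0.   ]
 [-0.    -0.308  0.951 -0.177]
 [ 0.     0.     0.     1.   ]]
stand_top [63. 13.] 0.79 [ 0.325 -0.178  0.014]
```

View pics/top0.png

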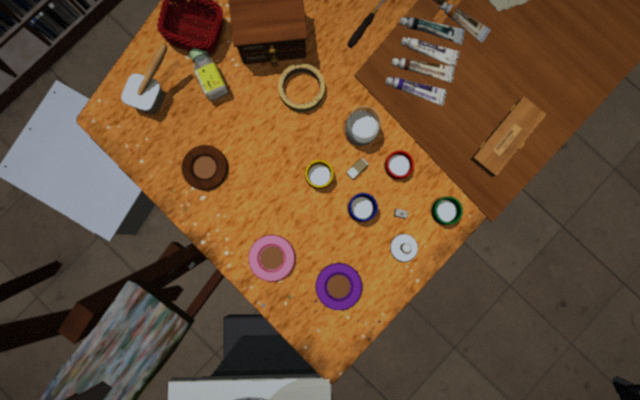

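View pics/scene0.png

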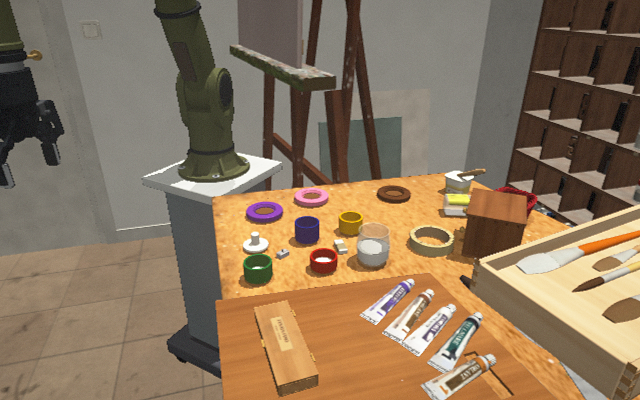

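The top view shows the dark stand at (205,167), blue (363,208), yellow (319,174), red (399,165), lid (404,248), green (446,210) and glass (363,127). The scene view agrees. I'll move above the cluster and turn the tool to yaw 0.

>>> servo_tool --commands '[{"tx": 0.05, "ty": -0.032, "tz": -0.011, "az": 4, "grip": 1}, {"tx": 0.1, "ty": -0.065, "tz": -0.022, "az": 8}, {"tx": 0.15, "ty": -0.097, "tz": -0.033, "az": 12}, {"tx": 0.2, "ty": -0.13, "tz": -0.044, "az": 16}, {"tx": 0.25, "ty": -0.162, "tz": -0.055, "az": 19.3}]'

```text
schema error: expected keys grip, tx, ty, tz, ax, ay, az
```

>>> servo_tool --commands '[{"tx": 0.05, "ty": -0.032, "tz": -0.011, "ax": 0, "ay": 0, "az": 4, "grip": 1}, {"tx": 0.1, "ty": -0.065, "tz": -0.022, "ax": 0, "ay": 0, "az": 8, "grip": 1}, {"tx": 0.15, "ty": -0.097, "tz": -0.033, "ax": 0, "ay": 0, "az": 12, "grip": 1}, {"tx": 0.2, "ty": -0.13, "tz": -0.044, "ax": 0, "ay": 0, "az": 16, "grip": 1}, {"tx": 0.25, "ty": -0.162, "tz": -0.055, "ax": 0, "ay": 0, "az": 19.3, "grip": 1}]'

```text
t: 1.82
ee_pos: [0.3983, -0.3763, 0.252]
tool_rot: [180.0, -0.0, -0.1]
wrist_force: [0.6, -0.5, 0.1]
finger_gap: 0.0857
grip_force: 0.0
```

>>> servo_tool --commands '[{"tx": 0.04, "ty": -0.05, "tz": 0, "ax": 0, "ay": 0, "az": 0, "grip": 1}, {"tx": 0.08, "ty": -0.1, "tz": 0, "ax": 0, "ay": 0, "az": 0, "grip": 1}, {"tx": 0.12, "ty": -0.15, "tz": 0, "ax": 0, "ay": 0, "az": 0, "grip": 1}, {"tx": 0.12, "ty": -0.15, "tz": 0, "ax": 0, "ay": 0, "az": 0, "grip": 1}]'

```text
t: 2.33
ee_pos: [0.5204, -0.2216, 0.2516]
tool_rot: [-179.9, -0.1, 0.6]
wrist_force: [0.1, -0.8, -0.2]
finger_gap: 0.0853
grip_force: 0.0
```

```bash
cat >> h.py <<'E'
H={'blue_cup_centre':.024,'yellow_cup_centre':.02,'red_cup_centre':.016,'lid_centre':.019,'stand_top':.014,'green_cup_centre':.02,'water_glass_centre':.038}
def look(name,labels=H,cam='wrist',dz=0):
    o=r.get_obs(); c=r.read_camera(cam); save(c,name)
    print('tcp',np.round(o['ee_pos'],4),np.round(o['tool_rot'],2),'t',o['t'],'gap',o['finger_gap'])
    for k in labels:
        for d in r.pinpoint(c,k)[:2]:
            print(k,np.round(d['pixel']),round(d['confidence'],2),np.round(atz(c,d['pixel'],H[k]+dz,o),4))
    return o,c
E
python3 -c "
from h import *
look('w1')"
```

```text
tcp [ 0.5204 -0.2216  0.2516] [-1.7987e+02 -1.0000e-01  5.9000e-01] t 2.325 gap 0.08530038374134799
blue_cup_centre [322. 189.] 0.76 [ 0.4802 -0.2287  0.024 ]
yellow_cup_centre [258. 138.] 0.86 [ 0.5493 -0.1425  0.02  ]
red_cup_centre [380. 130.] 0.89 [ 0.5614 -0.3058  0.016 ]
lid_centre [375. 244.] 0.96 [ 0.3943 -0.3096  0.019 ]
stand_top [204. 245.] 0.8 [ 0.3845 -0.0454  0.014 ]
stand_top [291. 282.] 0.78 [ 0.323  -0.1827  0.014 ]
green_cup_centre [433. 194.] 0.59 [ 0.4729 -0.3904  0.02  ]
water_glass_centre [326.  65.] 0.76 [ 0.6432 -0.2321  0.038 ]
```

View pics/w1.png

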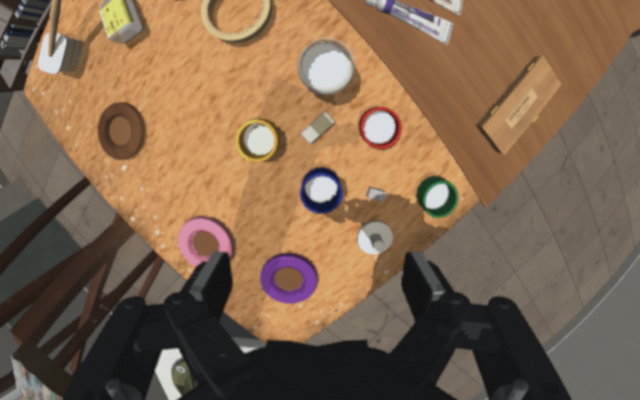

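The wrist view shows blue at (322,190), yellow (258,140), red (380,128), lid (375,238), glass (327,68), green (437,197) and the dark stand at (121,130). I'll descend over the blue cup and look closer.

>>> servo_tool --commands '[{"tx": -0.02, "ty": 0.004, "tz": 0.05, "ax": 0, "ay": 0, "az": 0.6, "grip": 1}, {"tx": -0.04, "ty": 0.007, "tz": 0.1, "ax": 0, "ay": 0, "az": 0.6, "grip": 1}, {"tx": -0.04, "ty": 0.007, "tz": 0.145, "ax": 0, "ay": 0, "az": 0.6, "grip": 1}, {"tx": -0.04, "ty": 0.007, "tz": 0.145, "ax": 0, "ay": 0, "az": 0.6, "grip": 1}]'

```text
t: 3.22
ee_pos: [0.4739, -0.2345, 0.1033]
tool_rot: [-179.8, 0.4, -0.7]
wrist_force: [-0.2, -0.7, 0.0]
finger_gap: 0.0853
grip_force: 0.0
```

```bash
cat >> h.py <<'E'
HUE={'blue':(112,130),'yellow':(22,34),'red':(172,6)}
HT={'blue':.048,'yellow':.04,'red':.032}
def proj(c,o,P):
    if 'view' in c:
        p=(c['view']@np.r_[P,1])[:3]; f=200/np.tan(np.radians(c['fov_y'])/2); return np.array([c['cx'],c['cy']])+f*p[:2]/p[2]
    W=np.eye(4);W[:3,:3]=R.from_euler('xyz',o['tool_rot'],degrees=True).as_matrix();W[:3,3]=o['ee_pos']
    p=(np.linalg.inv(W@c['hand_eye'])@np.r_[P,1])[:3]; f=200/np.tan(np.radians(c['fov_y'])/2)
    th=np.arctan2(np.hypot(*p[:2]),p[2]); return np.array([c['cx'],c['cy']])+f*th*p[:2]/np.hypot(*p[:2])
def ring(c,o,xy,z,rad,n=72):
    a=np.linspace(0,2*np.pi,n,endpoint=False)
    return np.array([proj(c,o,[xy[0]+rad*np.cos(t),xy[1]+rad*np.sin(t),z]) for t in a])
def circfit(c,o,mask,guess,z,rad,span=.02):
    """find centre so the filled disc (rad, height z) borders the mask best: max gradient of mask along ring"""
    m=cv2.GaussianBlur(mask.astype(np.float32),(0,0),1.0); best=None
    s=span
    g=np.array(guess[:2],float)
    for step in (.002,.0005):
        cand=[]
        for i in np.arange(-s,s+1e-9,step):
            for j in np.arange(-s,s+1e-9,step):
                p=g+[i,j]
                v=[]
                for rr in (rad-.002,rad+.002):
                    q=ring(c,o,p,z,rr,36).astype(np.float32)
                    v.append(cv2.remap(m,q[None,:,0],q[None,:,1],cv2.INTER_LINEAR).mean())
                cand.append((v[0]-v[1],p))
        best=max(cand,key=lambda t:t[0]); g=best[1]; s=.002
    return g,best[0]
def inner(c,o,guess,z,rad=.0235,span=.012):
    """centre of the bright mouth via grey edge strength"""
    g=cv2.cvtColor(c['img'],cv2.COLOR_RGB2GRAY).astype(np.float32)/255
    return circfit(c,o,g,guess,z,rad,span)
def outer(c,o,col,guess,z,span=.012):
    h=cv2.cvtColor(c['img'],cv2.COLOR_RGB2HSV); a,b=HUE[col]; H_=h[:,:,0]
    m=((H_>=a)&(H_<=b)) if a<b else ((H_>=a)|(H_<=b))
    m&=(h[:,:,1]>110)&(h[:,:,2]>25)
    m=m.astype(np.uint8)
    cs,_=cv2.findContours(m,cv2.RETR_EXTERNAL,cv2.CHAIN_APPROX_NONE); p0=proj(c,o,[*guess[:2],z])
    f=np.zeros_like(m)
    for k in cs:
        if cv2.contourArea(k)>60 and np.hypot(*(k[:,0].mean(0)-p0))<60: cv2.drawContours(f,[cv2.convexHull(k)],-1,1,-1)
    return circfit(c,o,f,guess,z,.028,span)
E
python3 -c "
from h import *
o,c=look('w2',['blue_cup_centre'])
print(inner(c,o,(.481,-.229),.048),outer(c,o,'blue',(.481,-.229),.048))
for q in (ring(c,o,(.481,-.229),.048,.028),ring(c,o,(.481,-.229),.048,.0235)): cv2.polylines(c['img'],[q.astype(int)],True,(0,255,0),1)
save(c,'w2b')"
```

```text
tcp [ 0.4739 -0.2345  0.1033] [-179.82    0.37   -0.69] t 3.225 gap 0.08531175907340253
blue_cup_centre [306. 184.] 0.86 [ 0.4812 -0.2256  0.024 ]
(array([ 0.495, -0.227]), np.float32(0.1190978)) (array([ 0.483, -0.228]), np.float32(0.80562687))
```

View pics/w2b.png

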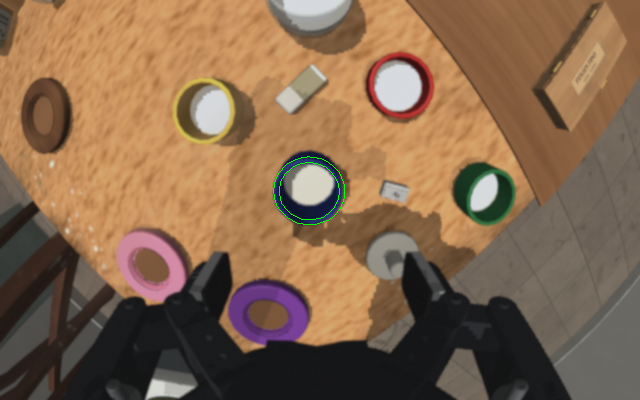

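>>> servo_tool --commands '[{"tx": 0.005, "ty": -0.006, "tz": 0.03, "ax": 0, "ay": 0, "az": -0.6, "grip": 1}, {"tx": 0.005, "ty": -0.006, "tz": 0.06, "ax": 0, "ay": 0, "az": -0.6, "grip": 1}, {"tx": 0.005, "ty": -0.006, "tz": 0.08, "ax": 0, "ay": 0, "az": -0.6, "grip": 1}, {"tx": 0.005, "ty": -0.006, "tz": 0.092, "ax": 0, "ay": 0, "az": -0.6, "grip": 1}, {"tx": 0.005, "ty": -0.006, "tz": 0.092, "ax": 0, "ay": 0, "az": -0.6, "grip": 1}]'

```text
t: 3.95
ee_pos: [0.4831, -0.2294, 0.0152]
tool_rot: [180.0, -0.1, -0.0]
wrist_force: [-1.0, -0.3, -0.4]
finger_gap: 0.0855
grip_force: 0.0
```

>>> servo_tool --commands '[{"tx": 0, "ty": 0, "tz": 0, "ax": 0, "ay": 0, "az": 0, "grip": 0.4}, {"tx": 0, "ty": 0, "tz": 0, "ax": 0, "ay": 0, "az": 0, "grip": 0.4}, {"tx": 0, "ty": 0, "tz": 0, "ax": 0, "ay": 0, "az": 0, "grip": 0.4}, {"tx": 0, "ty": 0, "tz": 0, "ax": 0, "ay": 0, "az": 0, "grip": 0.4}, {"tx": 0, "ty": 0, "tz": 0, "ax": 0, "ay": 0, "az": 0, "grip": 0.4}]' --squeeze 40

```text
t: 4.58
ee_pos: [0.4823, -0.2291, 0.0144]
tool_rot: [180.0, -0.0, -0.0]
wrist_force: [0.4, -0.4, -0.2]
finger_gap: 0.0344
grip_force: 0.0
```

```bash
python3 -c "
from h import *
o,c=look('w3',['blue_cup_centre'])
c2=r.read_camera('scene'); 
a=cv2.resize(c2['img'][150:310,200:460],None,fx=2,fy=2,interpolation=cv2.INTER_CUBIC); b=c['img'][:,60:580]
im=np.vstack([np.pad(a,((0,0),(0,0),(0,0))),cv2.resize(b,(520,280))[:,:]]) ; cv2.imwrite('pics/m3.png',im[:,:,::-1]); print(im.shape)"
```

```text
tcp [ 0.4823 -0.2291  0.0144] [179.99  -0.    -0.  ] t 4.575 gap 0.03441590466228385
blue_cup_centre [307. 240.] 0.67 [ 0.4796 -0.2238  0.024 ]
(600, 520, 3)
```

View pics/m3.png

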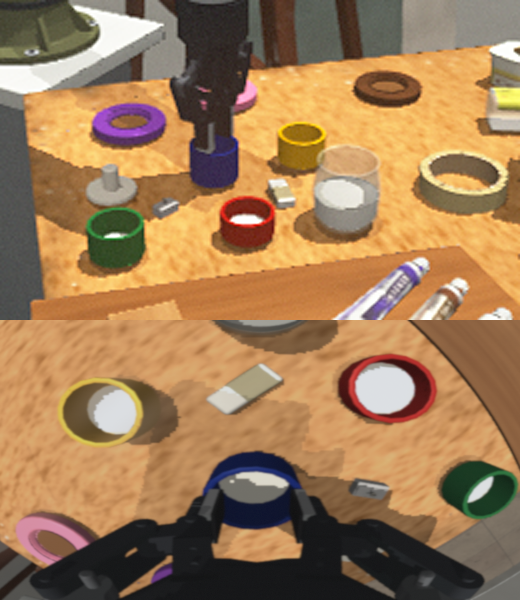

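```bash
python3 -c "
from h import *
o=r.get_obs(); c=r.read_camera('wrist')
p=np.array(o['ee_pos'])
for z in (0,.013,.03,.05):
  for s in (-1,1): print(z,s,np.round(proj(c,o,p+[0,s*.017,z])),np.round(proj(c,o,p+[0,s*.028,z])))
print('rim',[np.round(proj(c,o,[.482+a,-.228+b,.048])) for a,b in ((.028,0),(-.028,0),(0,.028),(0,-.028))])
for z in (.0,.0144,.03,.05): 
   q=np.array([proj(c,o,p+[0,s*.017,z-p[2]]) for s in (-1,1)]).astype(int)
   for a in q: cv2.circle(c['img'],tuple(map(int,a)),2,(0,255,0),-1)
cv2.polylines(c['img'],[ring(c,o,(.482,-.228),.048,.028).astype(int)],True,(255,0,0),1)
cv2.imwrite('pics/m4.png',cv2.resize(c['img'][170:400,180:460],None,fx=2.5,fy=2.5)[:,:,::-1])"
```

```text
0 -1 [343. 229.] [361. 229.]
0 1 [289. 229.] [272. 229.]
0.013 -1 [345. 238.] [364. 238.]
0.013 1 [287. 238.] [269. 238.]
0.03 -1 [348. 252.] [368. 252.]
0.03 1 [284. 252.] [264. 252.]
0.05 -1 [352. 272.] [374. 271.]
0.05 1 [281. 272.] [258. 271.]
rim [array([314., 206.]), array([314., 299.]), array([261., 255.]), array([367., 255.])]
```

View pics/m4.png

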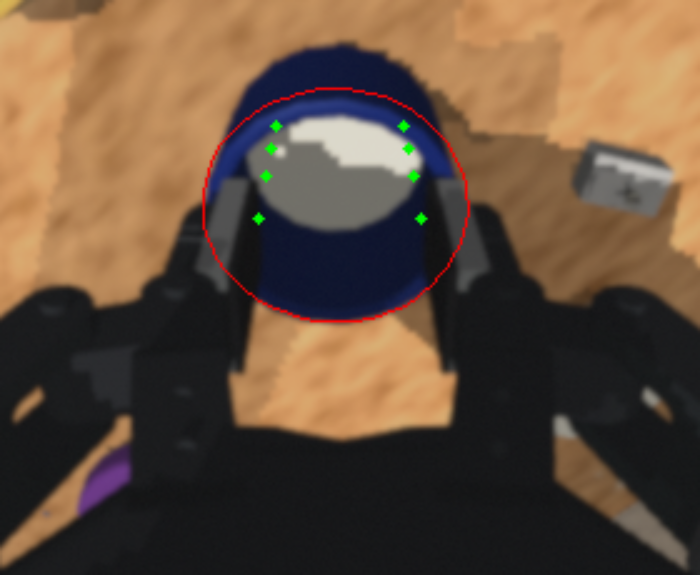

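```bash
python3 -c "
from h import *
o=r.get_obs(); c=r.read_camera('scene'); w=r.read_camera('wrist')
p=np.array(o['ee_pos'])
for z in (0,.02,.035,.05): print(z,[np.round(proj(c,o,p+[0,s*.017,z])) for s in (-1,1)])
print('rim',[np.round(proj(c,o,[.482+a,-.228+b,.048])) for a,b in ((.028,0),(-.028,0),(0,.028),(0,-.028))])
im=c['img'].copy()
for z in (0,.02,.04,.06):
  for s in (-1,1): cv2.circle(im,tuple(int(v) for v in proj(c,o,p+[0,s*.017,z])),1,(0,255,0),-1)
cv2.polylines(im,[ring(c,o,(.482,-.228),.048,.028).astype(int)],True,(255,0,0),1)
print(outer(w,o,'blue',(.482,-.228),.048),outer(w,o,'blue',(.482,-.228),.035),outer(w,o,'blue',(.482,-.228),.06),)
cv2.imwrite('pics/m5.png',cv2.resize(im[140:260,260:380],None,fx=5,fy=5,interpolation=cv2.INTER_CUBIC)[:,:,::-1])"
```

```text
0 [array([303., 239.]), array([310., 232.])]
0.02 [array([302., 231.]), array([310., 224.])]
0.035 [array([302., 225.]), array([310., 219.])]
0.05 [array([302., 219.]), array([310., 213.])]
rim [array([317., 225.]), array([296., 219.]), array([313., 217.]), array([300., 227.])]
(array([ 0.4835, -0.228 ]), np.float32(0.49550426)) (array([ 0.4855, -0.2265]), np.float32(0.53187263)) (array([ 0.493, -0.231]), np.float32(0.5541845))
```

View pics/m5.png

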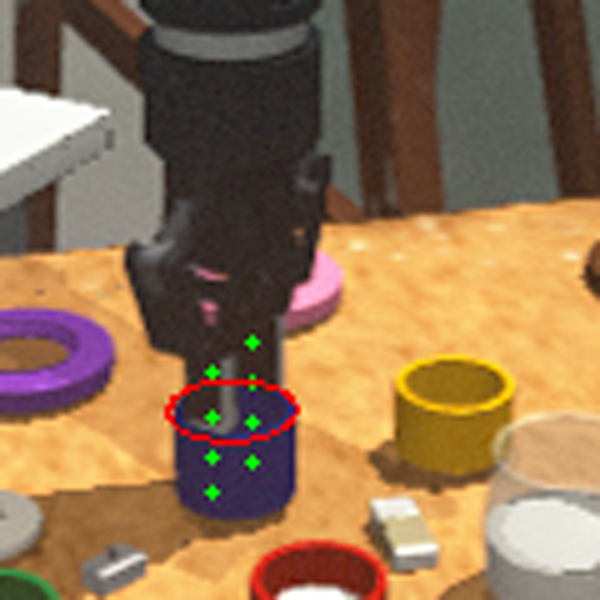

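The fingers stop at the rim, so the true finger ends lie about 35 mm behind the reported TCP: both cameras agree and the gap closed freely. I'll reopen and go deeper, watching the force.

>>> servo_tool --commands '[{"tx": 0, "ty": 0, "tz": -0.01, "ax": 0, "ay": 0, "az": 0, "grip": 1}, {"tx": 0, "ty": 0, "tz": -0.01, "ax": 0, "ay": 0, "az": 0, "grip": 1}, {"tx": 0, "ty": 0, "tz": -0.01, "ax": 0, "ay": 0, "az": 0, "grip": 1}, {"tx": 0, "ty": 0, "tz": -0.01, "ax": 0, "ay": 0, "az": 0, "grip": 1}, {"tx": 0, "ty": 0, "tz": 0, "ax": 0, "ay": 0, "az": 0, "grip": 1}]'

```text
t: 5.5
ee_pos: [0.4829, -0.2294, 0.0145]
tool_rot: [179.9, -0.1, -0.0]
wrist_force: [-0.2, 0.4, 0.1]
finger_gap: 0.0857
grip_force: 0.0
```

>>> servo_tool --commands '[{"tx": 0, "ty": 0, "tz": 0.01, "ax": 0, "ay": 0, "az": 0, "grip": 1}, {"tx": 0, "ty": 0, "tz": 0.02, "ax": 0, "ay": 0, "az": 0, "grip": 1}, {"tx": 0, "ty": 0, "tz": 0.03, "ax": 0, "ay": 0, "az": 0, "grip": 1}, {"tx": 0, "ty": 0, "tz": 0.03, "ax": 0, "ay": 0, "az": 0, "grip": 1}]'

```text
t: 6.0
ee_pos: [0.4814, -0.2286, -0.0169]
tool_rot: [-179.9, 0.1, 0.0]
wrist_force: [0.0, 0.0, 0.5]
finger_gap: 0.0849
grip_force: 0.0
```

TCP reads −17 mm with no contact, which confirms the offset. Now I'll go slightly lower and grip.

>>> servo_tool --commands '[{"tx": 0, "ty": 0, "tz": 0.007, "ax": 0, "ay": 0, "az": 0, "grip": 1}, {"tx": 0, "ty": 0, "tz": 0.007, "ax": 0, "ay": 0, "az": 0, "grip": 0.4}, {"tx": 0, "ty": 0, "tz": 0.007, "ax": 0, "ay": 0, "az": 0, "grip": 0.4}, {"tx": 0, "ty": 0, "tz": 0.007, "ax": 0, "ay": 0, "az": 0, "grip": 0.4}, {"tx": 0, "ty": 0, "tz": 0.007, "ax": 0, "ay": 0, "az": 0, "grip": 0.4}]' --squeeze 40

```text
t: 6.62
ee_pos: [0.4827, -0.2292, -0.0222]
tool_rot: [180.0, -0.1, -0.0]
wrist_force: [0.1, 0.3, 2.8]
finger_gap: 0.0551
grip_force: 42.6
```

>>> servo_tool --commands '[{"tx": 0, "ty": 0, "tz": -0.02, "ax": 0, "ay": 0, "az": 0, "grip": 0.4}, {"tx": 0, "ty": 0, "tz": -0.06, "ax": 0, "ay": 0, "az": 0, "grip": 0.4}, {"tx": 0, "ty": 0, "tz": -0.1, "ax": 0, "ay": 0, "az": 0, "grip": 0.4}, {"tx": 0.02, "ty": -0.04, "tz": -0.12, "ax": 0, "ay": 0, "az": 0, "grip": 0.4}, {"tx": 0.03, "ty": -0.09, "tz": -0.12, "ax": 0, "ay": 0, "az": 0, "grip": 0.4}]'

```text
t: 7.25
ee_pos: [0.5143, -0.1396, 0.0994]
tool_rot: [179.9, -0.3, -0.2]
wrist_force: [0.9, 0.7, -1.4]
finger_gap: 0.0552
grip_force: 42.7
```

```bash
cat >> h.py <<'E'
def stand(c,o,guess=(.575,.092)):
    h=cv2.cvtColor(c['img'],cv2.COLOR_RGB2HSV)
    m=(h[:,:,2]<125).astype(np.float32)
    return circfit(c,o,m,guess,.014,.046,.014), circfit(c,o,1-m,guess,.014,.0235,.014)
E
python3 -c "
from h import *
o=r.get_obs(); print(np.round(o['ee_pos'],4),np.round(o['wrist_force'],1),o['finger_gap'])
for n in ('top','scene'):
    c=r.read_camera(n); print(n,stand(c,o)); save(c,n+'6')
c=r.read_camera('wrist'); save(c,'w6'); print(stand(c,o),[ (np.round(d['pixel']),np.round(atz(c,d['pixel'],.014,o),4)) for d in r.pinpoint(c,'stand_top')])
c['img']=cv2.imread('pics/w1.png')[:,:,::-1].copy(); o=dict(ee_pos=np.array([.5204,-.2216,.2516]),tool_rot=[-179.87,-.1,.59]); print('w1',stand(c,o))
"
```

```text
[ 0.5143 -0.1396  0.0994] [ 0.9  0.7 -1.4] 0.055225155501269475
top ((array([0.567 , 0.0835]), np.float32(0.574605)), (array([0.568, 0.085]), np.float32(0.49319553)))
scene ((array([0.573, 0.076]), np.float32(0.18132818)), (array([0.588, 0.076]), np.float32(0.11608583)))
((array([0.5725, 0.076 ]), np.float32(0.4499944)), (array([0.5725, 0.076 ]), np.float32(0.44277826))) [(array([358., 350.]), array([ 0.3176, -0.1885,  0.014 ])), (array([102., 140.]), array([0.5693, 0.0757, 0.014 ]))]
w1 ((array([0.5685, 0.0805]), np.float32(0.57941043)), (array([0.5675, 0.0835]), np.float32(0.35714188)))
```

View pics/w6.png

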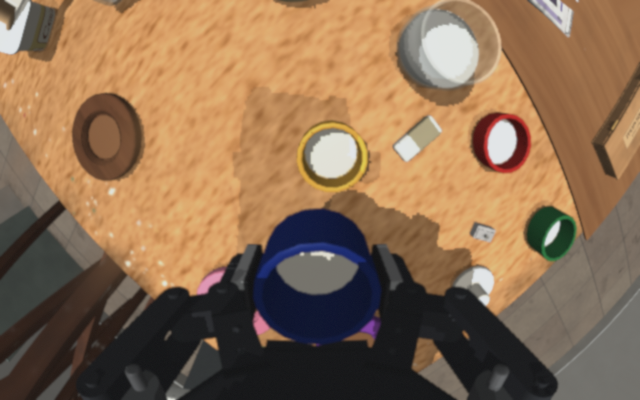

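>>> servo_tool --commands '[{"tx": 0.01, "ty": -0.04, "tz": 0, "ax": 0, "ay": 0, "az": 0, "grip": 0.4}, {"tx": 0.03, "ty": -0.09, "tz": 0, "ax": 0, "ay": 0, "az": 0, "grip": 0.4}, {"tx": 0.05, "ty": -0.14, "tz": 0, "ax": 0, "ay": 0, "az": 0, "grip": 0.4}, {"tx": 0.05, "ty": -0.14, "tz": 0, "ax": 0, "ay": 0, "az": 0, "grip": 0.4}, {"tx": 0.05, "ty": -0.14, "tz": 0, "ax": 0, "ay": 0, "az": 0, "grip": 0.4}]'

```text
t: 8.07
ee_pos: [0.5617, -0.0011, 0.0965]
tool_rot: [179.9, 0.1, -0.1]
wrist_force: [-0.6, 0.1, -1.0]
finger_gap: 0.0552
grip_force: 42.9
```

```bash
cat >> h.py <<'E'
def held(c,o,col,rim):
    """outer fit of a held cup's rim, rim height above TCP -> offset from TCP"""
    p=np.array(o['ee_pos']); g,s=outer(c,o,col,p[:2],p[2]+rim); return np.round(g-p[:2],4),s
E
python3 -c "
from h import *
for i in range(2):
    o=r.get_obs(); c=r.read_camera('wrist'); print(np.round(o['ee_pos'],4),np.round(o['tool_rot'],2),[(g.round(4),s) for g,s in stand(c,o,(.57,.083))],held(c,o,'blue',.070))
print([ (np.round(d['pixel']),np.round(atz(c,d['pixel'],.014,o),4)) for d in r.pinpoint(c,'stand_top')])
g=stand(c,o,(.57,.083))
cv2.polylines(c['img'],[ring(c,o,g[0][0],.014,.046).astype(int)],True,(0,255,0),1)
cv2.polylines(c['img'],[ring(c,o,g[1][0],.014,.0235).astype(int)],True,(0,255,0),1)
p=o['ee_pos'];cv2.polylines(c['img'],[ring(c,o,p[:2],p[2]+.07,.028).astype(int)],True,(255,0,0),1)
save(c,'w7')"
```

```text
[ 0.5617 -0.0011  0.0965] [ 1.7993e+02  9.0000e-02 -1.0000e-01] [(array([0.57  , 0.0845]), np.float32(0.67393166)), (array([0.571 , 0.0855]), np.float32(0.60694784))] (array([ 0.    , -0.0005]), np.float32(0.7292344))
[ 0.5617 -0.0018  0.0966] [ 1.7992e+02  8.0000e-02 -1.8000e-01] [(array([0.57  , 0.0845]), np.float32(0.68487287)), (array([0.571, 0.085]), np.float32(0.60073036))] (array([ 0.    , -0.0005]), np.float32(0.7295152))
[(array([358., 343.]), array([ 0.3793, -0.0494,  0.014 ])), (array([217., 184.]), array([0.5692, 0.0875, 0.014 ])), (array([452., 364.]), array([ 0.3211, -0.1823,  0.014 ])), (array([464., 207.]), array([ 0.5453, -0.1448,  0.014 ]))]
```

View pics/w7.png

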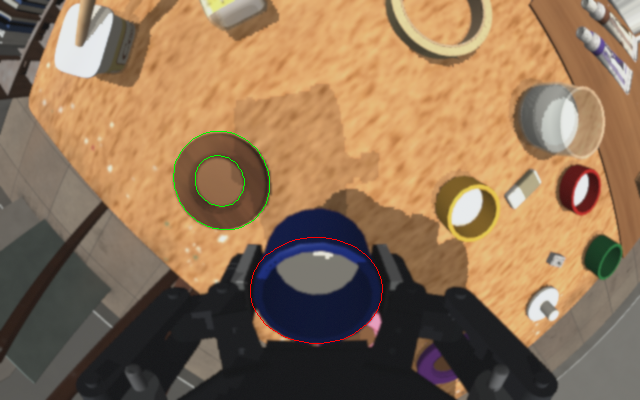

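Stand found at (219,181), world (0.5705, 0.085). The held blue cup is centred on the tool axis. Moving over the stand.

>>> servo_tool --commands '[{"tx": 0.005, "ty": -0.045, "tz": 0, "ax": 0, "ay": 0, "az": 0, "grip": 0.4}, {"tx": 0.009, "ty": -0.0865, "tz": 0, "ax": 0, "ay": 0, "az": 0, "grip": 0.4}, {"tx": 0.009, "ty": -0.0865, "tz": 0.04, "ax": 0, "ay": 0, "az": 0, "grip": 0.4}, {"tx": 0.009, "ty": -0.0865, "tz": 0.08, "ax": 0, "ay": 0, "az": 0, "grip": 0.4}, {"tx": 0.009, "ty": -0.0865, "tz": 0.08, "ax": 0, "ay": 0, "az": 0, "grip": 0.4}]'

```text
t: 8.85
ee_pos: [0.5681, 0.0852, 0.0142]
tool_rot: [179.9, 0.4, -0.1]
wrist_force: [-0.8, 0.4, -0.4]
finger_gap: 0.0552
grip_force: 43.1
```

```bash
python3 -c "
from h import *
for i in range(2):
    o=r.get_obs(); c=r.read_camera('wrist'); print(np.round(o['ee_pos'],4),np.round(o['tool_rot'],2),[(g.round(4),s) for g,s in stand(c,o,(.57,.085))],held(c,o,'blue',.070))
"
```

```text
[0.5681 0.0852 0.0142] [ 1.7992e+02  4.1000e-01 -1.2000e-01] [(array([0.569 , 0.0875]), np.float32(0.5496857)), (array([0.57 , 0.077]), np.float32(0.124298014))] (array([ 0.0005, -0.0005]), np.float32(0.7232628))
[0.5703 0.0859 0.0165] [ 1.7996e+02  1.6000e-01 -1.1000e-01] [(array([0.5695, 0.0875]), np.float32(0.5288185)), (array([0.5715, 0.077 ]), np.float32(0.11491074))] (array([ 0.    , -0.0005]), np.float32(0.7231039))
```

>>> servo_tool --commands '[{"tx": 0, "ty": 0, "tz": 0.01, "ax": 0, "ay": 0, "az": 0, "grip": 0.4}, {"tx": 0, "ty": 0, "tz": 0.018, "ax": 0, "ay": 0, "az": 0, "grip": 0.4}, {"tx": 0, "ty": 0, "tz": 0.024, "ax": 0, "ay": 0, "az": 0, "grip": 0.4}, {"tx": 0, "ty": 0, "tz": 0.029, "ax": 0, "ay": 0, "az": 0, "grip": 0.4}, {"tx": 0, "ty": 0, "tz": 0.029, "ax": 0, "ay": 0, "az": 0, "grip": 0.4}]'

```text
t: 9.57
ee_pos: [0.5709, 0.0875, -0.0122]
tool_rot: [180.0, 0.1, 0.0]
wrist_force: [-0.8, -0.8, -1.2]
finger_gap: 0.0553
grip_force: 43.1
```

>>> servo_tool --commands '[{"tx": 0, "ty": 0, "tz": 0.002, "ax": 0, "ay": 0, "az": 0, "grip": 0.4}, {"tx": 0, "ty": 0, "tz": 0.003, "ax": 0, "ay": 0, "az": 0, "grip": 0.4}, {"tx": 0, "ty": 0, "tz": 0.003, "ax": 0, "ay": 0, "az": 0, "grip": 0.4}]'

```text
t: 9.95
ee_pos: [0.5713, 0.0874, -0.0147]
tool_rot: [180.0, 0.0, -0.0]
wrist_force: [0.5, -0.1, -1.1]
finger_gap: 0.0551
grip_force: 43.1
```

>>> servo_tool --commands '[{"tx": 0, "ty": 0, "tz": 0.001, "ax": 0, "ay": 0, "az": 0, "grip": 0.4}, {"tx": 0, "ty": 0, "tz": 0.002, "ax": 0, "ay": 0, "az": 0, "grip": 0.4}, {"tx": 0, "ty": 0, "tz": 0.003, "ax": 0, "ay": 0, "az": 0, "grip": 0.4}]'

```text
t: 10.32
ee_pos: [0.5714, 0.0874, -0.0163]
tool_rot: [180.0, 0.0, -0.0]
wrist_force: [-5.8, -1.0, 14.2]
finger_gap: 0.0551
grip_force: 44.4
```

Contact was made at seated depth. Releasing.

>>> servo_tool --commands '[{"tx": 0, "ty": 0, "tz": -0.001, "ax": 0, "ay": 0, "az": 0, "grip": 1}, {"tx": 0, "ty": 0, "tz": -0.001, "ax": 0, "ay": 0, "az": 0, "grip": 1}, {"tx": 0, "ty": 0, "tz": -0.001, "ax": 0, "ay": 0, "az": 0, "grip": 1}, {"tx": 0, "ty": 0, "tz": -0.001, "ax": 0, "ay": 0, "az": 0, "grip": 1}, {"tx": 0, "ty": 0, "tz": -0.001, "ax": 0, "ay": 0, "az": 0, "grip": 1}]'

```text
t: 10.95
ee_pos: [0.5712, 0.0874, -0.0168]
tool_rot: [180.0, 0.0, -0.0]
wrist_force: [-0.0, -0.7, -1.0]
finger_gap: 0.0852
grip_force: 0.0
```

>>> servo_tool --commands '[{"tx": 0, "ty": 0, "tz": -0.03, "ax": 0, "ay": 0, "az": 0, "grip": 1}, {"tx": 0, "ty": 0, "tz": -0.07, "ax": 0, "ay": 0, "az": 0, "grip": 1}, {"tx": 0, "ty": 0, "tz": -0.115, "ax": 0, "ay": 0, "az": 0, "grip": 1}, {"tx": -0.01, "ty": 0.05, "tz": -0.115, "ax": 0, "ay": 0, "az": 0, "grip": 1}, {"tx": -0.02, "ty": 0.1, "tz": -0.115, "ax": 0, "ay": 0, "az": 0, "grip": 1}]'

```text
t: 11.58
ee_pos: [0.5516, -0.0132, 0.0992]
tool_rot: [180.0, -0.1, 0.1]
wrist_force: [-0.3, -0.6, -0.1]
finger_gap: 0.0857
grip_force: 0.0
```

```bash
python3 -c "
from h import *
o=r.get_obs(); c=r.read_camera('wrist'); print(np.round(o['ee_pos'],4),np.round(o['tool_rot'],2),o['finger_gap'])
b=outer(c,o,'blue',(.571,.086),.056); s=stand(c,o,(.57,.085))[0]; y=outer(c,o,'yellow',(.5475,-.1425),.04)
print('blue@.056',b,'stand',s,'yellow',y,inner(c,o,(.5475,-.1425),.04))
t=r.read_camera('top'); print('top', outer(t,o,'blue',(.571,.086),.056),outer(t,o,'yellow',(.5475,-.1425),.04),outer(t,o,'red',(.5635,-.307),.032))
cv2.polylines(c['img'],[ring(c,o,b[0],.056,.028).astype(int)],True,(0,255,0),1)
cv2.polylines(c['img'],[ring(c,o,y[0],.04,.028).astype(int)],True,(255,0,0),1)
cv2.polylines(c['img'],[ring(c,o,s[0],.014,.046).astype(int)],True,(255,255,0),1)
save(c,'w8')"
```

```text
[ 0.5516 -0.0132  0.0992] [ 1.7997e+02 -1.1000e-01  1.1000e-01] 0.08568941460766306
blue@.056 (array([0.5715, 0.083 ]), np.float32(0.3367355)) stand (array([0.5695, 0.084 ]), np.float32(0.67338)) yellow (array([ 0.549 , -0.1415]), np.float32(0.8246573)) (array([ 0.5465, -0.137 ]), np.float32(0.07429427))
top (array([0.557, 0.072]), np.float32(0.0)) (array([ 0.5475, -0.1445]), np.float32(0.63585854)) (array([ 0.564 , -0.3045]), np.float32(0.6258961))
```

View pics/w8.png

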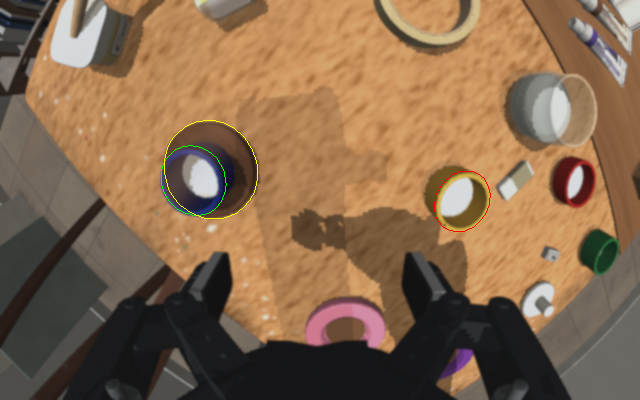

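Blue is seated in the dark stand at (193,180). Yellow is at (461,201). Moving over yellow.

>>> servo_tool --commands '[{"tx": -0.001, "ty": 0.045, "tz": 0, "ax": 0, "ay": 0, "az": 0, "grip": 1}, {"tx": -0.002, "ty": 0.09, "tz": 0, "ax": 0, "ay": 0, "az": 0, "grip": 1}, {"tx": -0.0025, "ty": 0.13, "tz": 0, "ax": 0, "ay": 0, "az": 0, "grip": 1}, {"tx": -0.0025, "ty": 0.13, "tz": 0.02, "ax": 0, "ay": 0, "az": 0, "grip": 1}, {"tx": -0.0025, "ty": 0.13, "tz": 0.02, "ax": 0, "ay": 0, "az": 0, "grip": 1}]'

```text
t: 12.3
ee_pos: [0.5474, -0.1421, 0.0768]
tool_rot: [-179.9, 0.2, -0.0]
wrist_force: [-0.1, 0.4, 0.4]
finger_gap: 0.0857
grip_force: 0.0
```

```bash
python3 -c "
from h import *
o=r.get_obs(); c=r.read_camera('wrist'); print(np.round(o['ee_pos'],4),np.round(o['tool_rot'],2),o['finger_gap'])
print(outer(c,o,'yellow',(.5485,-.1425),.04),outer(c,o,'red',(.5635,-.306),.032),[ (np.round(d['pixel']),np.round(atz(c,d['pixel'],.02,o),4)) for d in r.pinpoint(c,'yellow_cup_centre')])
"
```

```text
[ 0.5474 -0.1421  0.0768] [-1.7992e+02  1.8000e-01 -3.0000e-02] 0.08574058969301737
(array([ 0.549, -0.142]), np.float32(0.081476964)) (array([ 0.5665, -0.3025]), np.float32(0.63045275)) [(array([318., 200.]), array([ 0.5479, -0.1439,  0.02  ]))]
```

>>> servo_tool --commands '[{"tx": 0.001, "ty": 0, "tz": 0.04, "ax": 0, "ay": 0, "az": 0, "grip": 1}, {"tx": 0.001, "ty": 0, "tz": 0.075, "ax": 0, "ay": 0, "az": 0, "grip": 1}, {"tx": 0.001, "ty": 0, "tz": 0.095, "ax": 0, "ay": 0, "az": 0, "grip": 1}, {"tx": 0.001, "ty": 0, "tz": 0.105, "ax": 0, "ay": 0, "az": 0, "grip": 1}, {"tx": 0.001, "ty": 0, "tz": 0.105, "ax": 0, "ay": 0, "az": 0, "grip": 1}]'

```text
t: 13.02
ee_pos: [0.5501, -0.1423, -0.0265]
tool_rot: [180.0, -0.0, 0.0]
wrist_force: [-0.3, 0.2, 0.0]
finger_gap: 0.0854
grip_force: 0.0
```

>>> servo_tool --commands '[{"tx": 0, "ty": 0, "tz": 0, "ax": 0, "ay": 0, "az": 0, "grip": 0.4}, {"tx": 0, "ty": 0, "tz": 0, "ax": 0, "ay": 0, "az": 0, "grip": 0.4}, {"tx": 0, "ty": 0, "tz": 0, "ax": 0, "ay": 0, "az": 0, "grip": 0.4}, {"tx": 0, "ty": 0, "tz": 0, "ax": 0, "ay": 0, "az": 0, "grip": 0.4}]' --squeeze 40

```text
t: 13.52
ee_pos: [0.551, -0.1429, -0.0253]
tool_rot: [179.9, -0.1, -0.0]
wrist_force: [0.1, 0.8, 6.8]
finger_gap: 0.0535
grip_force: 43.3
```

The force and narrower gap suggest the tips touched the table. I'll regrip 6 mm higher.

>>> servo_tool --commands '[{"tx": 0, "ty": 0, "tz": 0, "ax": 0, "ay": 0, "az": 0, "grip": 1}, {"tx": 0, "ty": 0, "tz": -0.006, "ax": 0, "ay": 0, "az": 0, "grip": 1}, {"tx": 0, "ty": 0, "tz": -0.006, "ax": 0, "ay": 0, "az": 0, "grip": 1}, {"tx": 0, "ty": 0, "tz": -0.006, "ax": 0, "ay": 0, "az": 0, "grip": 0.4}, {"tx": 0, "ty": 0, "tz": -0.006, "ax": 0, "ay": 0, "az": 0, "grip": 0.4}]'

```text
t: 14.15
ee_pos: [0.5499, -0.1426, -0.0205]
tool_rot: [180.0, -0.0, -0.0]
wrist_force: [2.5, -1.9, 0.6]
finger_gap: 0.0533
grip_force: 42.8
```

>>> servo_tool --commands '[{"tx": 0, "ty": 0, "tz": 0, "ax": 0, "ay": 0, "az": 0, "grip": 0.4}, {"tx": 0, "ty": 0, "tz": 0, "ax": 0, "ay": 0, "az": 0, "grip": 0.4}]'

```text
t: 14.4
ee_pos: [0.55, -0.1426, -0.0205]
tool_rot: [180.0, -0.0, -0.0]
wrist_force: [0.4, 0.1, 1.6]
finger_gap: 0.0537
grip_force: 43.1
```

>>> servo_tool --commands '[{"tx": 0, "ty": 0, "tz": -0.01, "ax": 0, "ay": 0, "az": 0, "grip": 0.4}, {"tx": 0, "ty": 0, "tz": -0.04, "ax": 0, "ay": 0, "az": 0, "grip": 0.4}, {"tx": 0, "ty": 0, "tz": -0.08, "ax": 0, "ay": 0, "az": 0, "grip": 0.4}, {"tx": 0, "ty": 0, "tz": -0.12, "ax": 0, "ay": 0, "az": 0, "grip": 0.4}, {"tx": 0, "ty": 0, "tz": -0.12, "ax": 0, "ay": 0, "az": 0, "grip": 0.4}]'

```text
t: 15.02
ee_pos: [0.5524, -0.1431, 0.1033]
tool_rot: [179.9, -0.4, -0.0]
wrist_force: [-0.4, -1.5, -1.2]
finger_gap: 0.0537
grip_force: 42.9
```

```bash
python3 -c "
from h import *
o=r.get_obs(); c=r.read_camera('wrist'); print(np.round(o['ee_pos'],4),np.round(o['tool_rot'],2),o['finger_gap'])
p=o['ee_pos']; h=held(c,o,'yellow',.06); print(h)
cv2.polylines(c['img'],[ring(c,o,p[:2]+h[0],p[2]+.06,.028).astype(int)],True,(255,0,0),1)
b=r.read_camera('scene'); 
a=cv2.resize(b['img'][110:250,270:430],None,fx=3,fy=3,interpolation=cv2.INTER_CUBIC); d=cv2.resize(c['img'][170:400,180:460],(480,394))
im=np.vstack([a,d])[:600+214]; im=np.hstack([a[:394],d]) if 0 else im
cv2.imwrite('pics/m9.png',cv2.resize(im,None,fx=.73,fy=.73)[:,:,::-1]); print(outer(c,o,'red',(.565,-.304),.032))"
```

```text
[ 0.5524 -0.1431  0.1033] [179.86  -0.38  -0.  ] 0.05373522466151939
(array([-0.014, -0.014]), np.float32(0.0))
(array([ 0.5665, -0.3025]), np.float32(0.62722814))
```

View pics/m9.png

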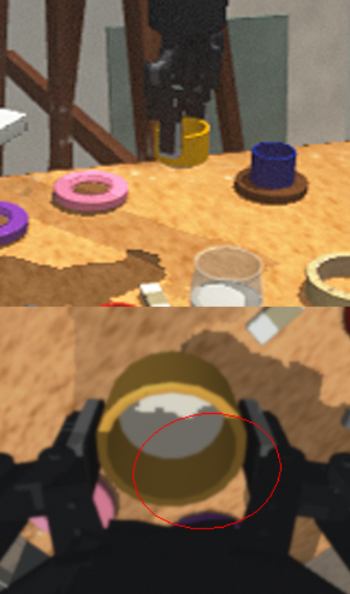

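```bash
python3 -c "
from h import *
o=r.get_obs(); c=r.read_camera('wrist'); p=o['ee_pos']; print(np.round(p,4))
z=p[2]+.0605
for px in ((317.5,279),): print(np.round(atz(c,px,z,o)-p,4))
best=[]
im=c['img'].astype(np.float32); h=cv2.cvtColor(c['img'],cv2.COLOR_RGB2HSV)
m=((h[:,:,1]>200)&(h[:,:,0]>18)&(h[:,:,0]<36)).astype(np.uint8); print(h[225:345:12,317])
"
```

```text
[ 0.5494 -0.1426  0.0993]
[ 0.0028 -0.0006  0.0605]
[[ 19 176 103]
 [ 19 151 199]
 [ 25  22 213]
 [ 23  21 109]
 [ 23  21 109]
 [ 23  21 109]
 [ 20 170  81]
 [ 20 173  81]
 [ 20 173  81]
 [ 15 133 209]]
```

The held yellow cup is only 3 mm forward of the tool axis, with its rim centre at (317,279). Carrying on to the tower.

>>> servo_tool --commands '[{"tx": 0.004, "ty": -0.05, "tz": 0, "ax": 0, "ay": 0, "az": 0, "grip": 0.4}, {"tx": 0.008, "ty": -0.1, "tz": 0, "ax": 0, "ay": 0, "az": 0, "grip": 0.4}, {"tx": 0.012, "ty": -0.15, "tz": 0, "ax": 0, "ay": 0, "az": 0, "grip": 0.4}, {"tx": 0.012, "ty": -0.15, "tz": 0, "ax": 0, "ay": 0, "az": 0, "grip": 0.4}, {"tx": 0.012, "ty": -0.15, "tz": 0, "ax": 0, "ay": 0, "az": 0, "grip": 0.4}]'

```text
t: 15.8
ee_pos: [0.5607, 0.0068, 0.0978]
tool_rot: [180.0, 0.2, 0.0]
wrist_force: [0.3, -0.3, -1.7]
finger_gap: 0.0543
grip_force: 42.8
```

```bash
python3 -c "
from h import *
o=r.get_obs(); c=r.read_camera('wrist'); p=o['ee_pos']; print(np.round(p,4),np.round(o['tool_rot'],2),o['finger_gap'])
b=outer(c,o,'blue',(.571,.086),.056);print(b,stand(c,o,(.571,.086))[0])
for s in (b[0],): cv2.polylines(c['img'],[ring(c,o,s,.056,.028).astype(int)],True,(0,255,0),1)
cv2.polylines(c['img'],[ring(c,o,p[:2]+[.003,-.0005],p[2]+.0605,.028).astype(int)],True,(255,0,0),1)
save(c,'w10')"
```

```text
[0.5607 0.0068 0.0978] [1.7997e+02 1.6000e-01 2.0000e-02] 0.05425545602143672
(array([0.5715, 0.084 ]), np.float32(0.52185386)) (array([0.5695, 0.085 ]), np.float32(0.7214993))
```

View pics/w10.png

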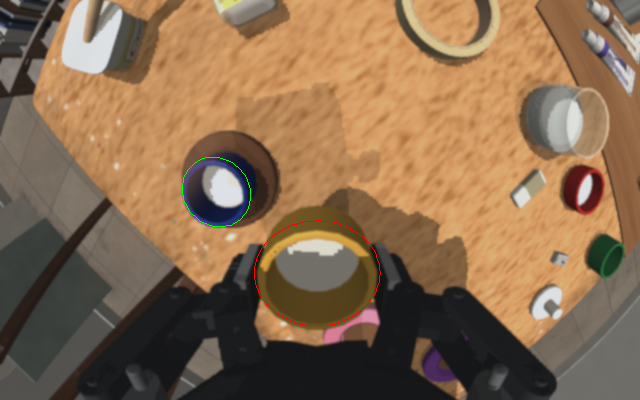

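```bash
python3 - <<'E'
from h import *
from scipy.optimize import least_squares
o=r.get_obs(); c=r.read_camera('wrist'); p=o['ee_pos']; print(np.round(p,4),np.round(o['tool_rot'],2),o['finger_gap'])
g=cv2.cvtColor(c['img'],cv2.COLOR_RGB2GRAY)[:,314:323].mean(1).astype(int)
print('rows200-250',list(g[200:250])); print('rows310-335',list(g[310:335]))
def pts(v):
    x,z,t=v; M=R.from_euler('y',t).as_matrix()   # z = rim-plane centre height above TCP
    return [proj(c,o,p+[x,0,z]+M@np.array(q))[1] for q in ([.028,0,0],[-.028,0,0],[.028,0,-.034])]
for v in ((0.003,.0605,0),(0.003,.0605,-.1),(0.003,.0605,.1)): print(v,np.round(pts(v),1))
for ob in ([232,327,207],[231,327,208]):
    s=least_squares(lambda v:np.array(pts(v))-ob,[.003,.06,0],x_scale=[.01,.01,.1]); print(ob,s.x.round(4),s.cost)
E
```

```text
[0.5609 0.0059 0.098 ] [ 1.7995e+02  1.4000e-01 -9.0000e-02] 0.053722558870021406
rows200-250 [np.int64(145), np.int64(143), np.int64(142), np.int64(139), np.int64(132), np.int64(117), np.int64(96), np.int64(85), np.int64(83), np.int64(82), np.int64(83), np.int64(82), np.int64(83), np.int64(83), np.int64(83), np.int64(83), np.int64(83), np.int64(83), np.int64(83), np.int64(83), np.int64(83), np.int64(83), np.int64(83), np.int64(83), np.int64(83), np.int64(83), np.int64(83), np.int64(83), np.int64(85), np.int64(95), np.int64(122), np.int64(154), np.int64(172), np.int64(175), np.int64(172), np.int64(168), np.int64(165), np.int64(164), np.int64(173), np.int64(192), np.int64(209), np.int64(215), np.int64(215), np.int64(215), np.int64(216), np.int64(215), np.int64(215), np.int64(215), np.int64(215), np.int64(215)]
rows310-335 [np.int64(66), np.int64(66), np.int64(66), np.int64(66), np.int64(66), np.int64(66), np.int64(66), np.int64(66), np.int64(66), np.int64(66), np.int64(66), np.int64(67), np.int64(68), np.int64(73), np.int64(79), np.int64(85), np.int64(86), np.int64(86), np.int64(91), np.int64(109), np.int64(130), np.int64(144), np.int64(148), np.int64(146), np.int64(144)]
(0.003, 0.0605, 0) [220.8 325.7 195.1]
(0.003, 0.0605, -0.1) [223.8 321.8 190.7]
(0.003, 0.0605, 0.1) [218.5 329.3 200.1]
[232, 327, 207] [-0.0068  0.0503  0.0126] 2.908056841006738e-26
[231, 327, 208] [-0.0071  0.0492  0.0394] 3.2311742677852644e-26
```

The column profile disagrees a little with the assumed hold height. I'll hover above the tower and check against the scene camera.

>>> servo_tool --commands '[{"tx": 0.005, "ty": -0.04, "tz": 0, "ax": 0, "ay": 0, "az": 0, "grip": 0.4}, {"tx": 0.01, "ty": -0.081, "tz": 0, "ax": 0, "ay": 0, "az": 0, "grip": 0.4}, {"tx": 0.01, "ty": -0.081, "tz": 0.02, "ax": 0, "ay": 0, "az": 0, "grip": 0.4}, {"tx": 0.01, "ty": -0.081, "tz": 0.02, "ax": 0, "ay": 0, "az": 0, "grip": 0.4}]'

```text
t: 16.4
ee_pos: [0.5701, 0.0862, 0.0771]
tool_rot: [179.9, 0.3, -0.1]
wrist_force: [0.1, -0.2, -2.1]
finger_gap: 0.0537
grip_force: 42.9
```

```bash
python3 - <<'E'
from h import *
o=r.get_obs(); c=r.read_camera('scene'); p=o['ee_pos']; print(np.round(p,4),np.round(o['tool_rot'],2),o['finger_gap'])
h=cv2.cvtColor(c['img'],cv2.COLOR_RGB2HSV)
q=proj(c,o,p+[0,0,.04]).astype(int); print(q)
sl=(slice(q[1]-35,q[1]+45),slice(q[0]-35,q[0]+35))
im=c['img'].copy()
for x,z,col in ((0,.0605,(255,0,0)),(-.006,.0525,(0,255,0))):
    for dz in (0,-.034): cv2.polylines(im,[ring(c,o,p[:2]+[x,0],p[2]+z+dz,.028).astype(int)],True,col,1)
cv2.polylines(im,[ring(c,o,(.5713,.086),.056,.028).astype(int)],True,(255,255,255),1)
a=cv2.resize(c['img'][sl],None,fx=5,fy=5,interpolation=cv2.INTER_CUBIC); b=cv2.resize(im[sl],None,fx=5,fy=5,interpolation=cv2.INTER_NEAREST)
cv2.imwrite('pics/m11.png',np.hstack([a,b])[:,:,::-1])
w=r.read_camera('wrist')
g=cv2.cvtColor(w['img'],cv2.COLOR_RGB2GRAY)[:,314:323].mean(1).astype(int); print([int(v) for v in g[198:240]],[int(v) for v in g[315:335]])
E
```

```text
[0.5701 0.0862 0.0771] [ 1.7991e+02  2.6000e-01 -1.0000e-01] 0.053679017537512606
[396 156]
[209, 200, 188, 174, 163, 150, 135, 118, 99, 86, 83, 83, 83, 83, 83, 83, 83, 83, 84, 83, 83, 83, 83, 83, 83, 83, 83, 83, 83, 83, 84, 94, 122, 154, 173, 176, 173, 169, 165, 165, 174, 193] [67, 67, 66, 67, 67, 67, 67, 69, 73, 80, 85, 86, 86, 92, 107, 126, 137, 138, 134, 130]
```

View pics/m11.png

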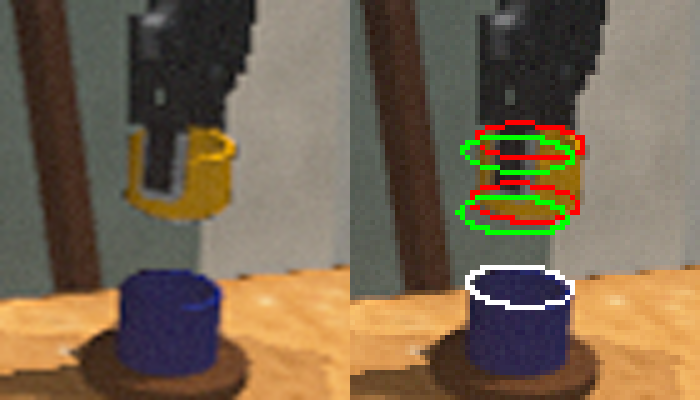

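In the scene view the yellow cup hangs about 35 px (crop scale) above the blue rim, slightly to the right (+x). I'll shift 2 mm back and lower gently, feeling for contact.

>>> servo_tool --commands '[{"tx": -0.002, "ty": -0.001, "tz": 0.01, "ax": 0, "ay": 0, "az": 0, "grip": 0.4}, {"tx": -0.002, "ty": -0.001, "tz": 0.02, "ax": 0, "ay": 0, "az": 0, "grip": 0.4}, {"tx": -0.002, "ty": -0.001, "tz": 0.028, "ax": 0, "ay": 0, "az": 0, "grip": 0.4}, {"tx": -0.002, "ty": -0.001, "tz": 0.032, "ax": 0, "ay": 0, "az": 0, "grip": 0.4}, {"tx": -0.002, "ty": -0.001, "tz": 0.032, "ax": 0, "ay": 0, "az": 0, "grip": 0.4}]'

```text
t: 17.12
ee_pos: [0.5695, 0.0895, 0.0469]
tool_rot: [180.0, 0.0, 0.0]
wrist_force: [0.1, -0.0, -1.0]
finger_gap: 0.0537
grip_force: 42.9
```

>>> servo_tool --commands '[{"tx": -0.001, "ty": 0.0025, "tz": 0.002, "ax": 0, "ay": 0, "az": 0, "grip": 0.4}, {"tx": -0.001, "ty": 0.0025, "tz": 0.004, "ax": 0, "ay": 0, "az": 0, "grip": 0.4}, {"tx": -0.001, "ty": 0.0025, "tz": 0.006, "ax": 0, "ay": 0, "az": 0, "grip": 0.4}, {"tx": -0.001, "ty": 0.0025, "tz": 0.008, "ax": 0, "ay": 0, "az": 0, "grip": 0.4}, {"tx": -0.001, "ty": 0.0025, "tz": 0.008, "ax": 0, "ay": 0, "az": 0, "grip": 0.4}]'

```text
t: 17.75
ee_pos: [0.5686, 0.087, 0.0391]
tool_rot: [180.0, 0.0, 0.0]
wrist_force: [0.4, 0.6, -2.0]
finger_gap: 0.0535
grip_force: 42.9
```

>>> servo_tool --commands '[{"tx": 0, "ty": 0, "tz": 0.0015, "ax": 0, "ay": 0, "az": 0, "grip": 0.4}, {"tx": 0, "ty": 0, "tz": 0.003, "ax": 0, "ay": 0, "az": 0, "grip": 0.4}, {"tx": 0, "ty": 0, "tz": 0.0045, "ax": 0, "ay": 0, "az": 0, "grip": 0.4}, {"tx": 0, "ty": 0, "tz": 0.006, "ax": 0, "ay": 0, "az": 0, "grip": 0.4}]'

```text
t: 18.25
ee_pos: [0.5687, 0.087, 0.0331]
tool_rot: [180.0, 0.0, -0.0]
wrist_force: [0.2, 0.0, -1.9]
finger_gap: 0.0537
grip_force: 42.9
```

>>> servo_tool --commands '[{"tx": 0, "ty": 0, "tz": 0.001, "ax": 0, "ay": 0, "az": 0, "grip": 0.4}, {"tx": 0, "ty": 0, "tz": 0.002, "ax": 0, "ay": 0, "az": 0, "grip": 0.4}, {"tx": 0, "ty": 0, "tz": 0.003, "ax": 0, "ay": 0, "az": 0, "grip": 0.4}, {"tx": 0, "ty": 0, "tz": 0.004, "ax": 0, "ay": 0, "az": 0, "grip": 0.4}]'

```text
t: 18.75
ee_pos: [0.5688, 0.0869, 0.0293]
tool_rot: [180.0, -0.0, -0.0]
wrist_force: [0.4, 0.5, -1.6]
finger_gap: 0.0536
grip_force: 42.9
```

>>> servo_tool --commands '[{"tx": 0, "ty": 0, "tz": 0.001, "ax": 0, "ay": 0, "az": 0, "grip": 0.4}, {"tx": 0, "ty": 0, "tz": 0.002, "ax": 0, "ay": 0, "az": 0, "grip": 0.4}, {"tx": 0, "ty": 0, "tz": 0.003, "ax": 0, "ay": 0, "az": 0, "grip": 0.4}]'

```text
t: 19.12
ee_pos: [0.5689, 0.087, 0.0274]
tool_rot: [180.0, -0.0, -0.0]
wrist_force: [-4.2, -0.6, 10.8]
finger_gap: 0.054
grip_force: 44.2
```

Contact came at exactly the expected seated height (about 27 mm). Releasing and rising.

>>> servo_tool --commands '[{"tx": 0, "ty": 0, "tz": -0.001, "ax": 0, "ay": 0, "az": 0, "grip": 1}, {"tx": 0, "ty": 0, "tz": -0.001, "ax": 0, "ay": 0, "az": 0, "grip": 1}, {"tx": 0, "ty": 0, "tz": -0.001, "ax": 0, "ay": 0, "az": 0, "grip": 1}, {"tx": 0, "ty": 0, "tz": -0.001, "ax": 0, "ay": 0, "az": 0, "grip": 1}]'

```text
t: 19.62
ee_pos: [0.5687, 0.0869, 0.0272]
tool_rot: [180.0, 0.0, -0.0]
wrist_force: [-0.2, -1.2, 0.1]
finger_gap: 0.0856
grip_force: 0.0
```

>>> servo_tool --commands '[{"tx": 0, "ty": 0, "tz": -0.03, "ax": 0, "ay": 0, "az": 0, "grip": 1}, {"tx": 0, "ty": 0, "tz": -0.08, "ax": 0, "ay": 0, "az": 0, "grip": 1}, {"tx": -0.005, "ty": 0.05, "tz": -0.12, "ax": 0, "ay": 0, "az": 0, "grip": 1}, {"tx": -0.005, "ty": 0.1, "tz": -0.12, "ax": 0, "ay": 0, "az": 0, "grip": 1}, {"tx": -0.005, "ty": 0.1, "tz": -0.12, "ax": 0, "ay": 0, "az": 0, "grip": 1}]'

```text
t: 20.25
ee_pos: [0.564, -0.0193, 0.1477]
tool_rot: [179.8, -0.0, -0.5]
wrist_force: [-0.2, 0.9, -0.1]
finger_gap: 0.0856
grip_force: 0.0
```

```bash
python3 - <<'E'
from h import *
o=r.get_obs(); c=r.read_camera('wrist'); p=o['ee_pos']; print(np.round(p,4),np.round(o['tool_rot'],2),o['finger_gap'])
print('stand',stand(c,o,(.57,.086))[0],'yel',outer(c,o,'yellow',(.57,.086),.09),'red',outer(c,o,'red',(.5655,-.3035),.032))
s=r.read_camera('scene'); a=cv2.resize(s['img'][140:230,350:440],None,fx=5,fy=5,interpolation=cv2.INTER_CUBIC)
for xy in ((.570,.086),):
  for z in (.014,.056,.090): cv2.polylines(c['img'],[ring(c,o,xy,z,.028).astype(int)],True,(0,255,0),1)
b=cv2.resize(c['img'][60:285,60:260],(400,450))
cv2.imwrite('pics/m12.png',np.hstack([a,b])[:400,:,::-1] if 0 else cv2.resize(np.hstack([a,b]),(790,418))[:,:,::-1])
print([ (np.round(d['pixel']),np.round(atz(s,d['pixel'],.07,o),4)) for d in r.pinpoint(s,'yellow_cup_centre')],[ (np.round(d['pixel']),np.round(atz(s,d['pixel'],.032,o),4)) for d in r.pinpoint(s,'blue_cup_centre')])
E
```

```text
[ 0.564  -0.0193  0.1477] [ 1.7982e+02 -4.0000e-02 -5.0000e-01] 0.0856290240598682
stand (array([0.5695, 0.0835]), np.float32(0.43653932)) yel (array([0.5695, 0.0845]), np.float32(0.7323224)) red (array([ 0.5665, -0.3015]), np.float32(0.50379175))
[(array([394., 172.]), array([0.563 , 0.0952, 0.07  ]))] [(array([398., 187.]), array([0.5823, 0.0878, 0.032 ]))]
```

View pics/m12.png

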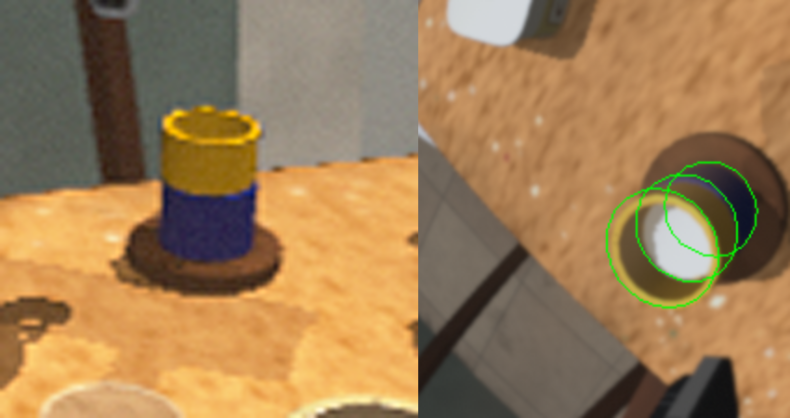

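Yellow is nested flush on blue in the scene view, and its rim at (662,250) of the crop matches the predicted ring. Now the red cup.

>>> servo_tool --commands '[{"tx": 0, "ty": 0.06, "tz": 0, "ax": 0, "ay": 0, "az": 0, "grip": 1}, {"tx": 0, "ty": 0.12, "tz": 0, "ax": 0, "ay": 0, "az": 0, "grip": 1}, {"tx": 0, "ty": 0.18, "tz": 0, "ax": 0, "ay": 0, "az": 0, "grip": 1}, {"tx": 0, "ty": 0.24, "tz": 0, "ax": 0, "ay": 0, "az": 0, "grip": 1}, {"tx": 0.001, "ty": 0.286, "tz": 0.03, "ax": 0, "ay": 0, "az": 0, "grip": 1}]'

```text
t: 21.08
ee_pos: [0.567, -0.3012, 0.1193]
tool_rot: [179.8, -0.3, 0.0]
wrist_force: [0.3, -0.8, -1.0]
finger_gap: 0.0855
grip_force: 0.0
```

>>> servo_tool --commands '[{"tx": 0, "ty": 0, "tz": 0.02, "ax": 0, "ay": 0, "az": 0, "grip": 1}, {"tx": 0, "ty": 0, "tz": 0.03, "ax": 0, "ay": 0, "az": 0, "grip": 1}, {"tx": 0, "ty": 0, "tz": 0.03, "ax": 0, "ay": 0, "az": 0, "grip": 1}]'

```text
t: 21.45
ee_pos: [0.5654, -0.2959, 0.0867]
tool_rot: [-179.9, 0.0, 0.2]
wrist_force: [0.1, -0.1, 0.7]
finger_gap: 0.0854
grip_force: 0.0
```

```bash
python3 - <<'E'
from h import *
for i in range(2):
  o=r.get_obs(); c=r.read_camera('wrist'); p=o['ee_pos']; print(np.round(p,4),np.round(o['tool_rot'],2),o['finger_gap'])
  print('red',outer(c,o,'red',(.565,-.303),.032),[ (np.round(d['pixel']),np.round(atz(c,d['pixel'],.016,o),4)) for d in r.pinpoint(c,'red_cup_centre')])
print('lid',[ (np.round(d['pixel']),np.round(atz(c,d['pixel'],.019,o),4)) for d in r.pinpoint(c,'lid_centre')],'glass',[ (np.round(d['pixel']),np.round(atz(c,d['pixel'],.038,o),4)) for d in r.pinpoint(c,'water_glass_centre')])
save(c,'w13')
E
```

```text
[ 0.5654 -0.2959  0.0867] [-1.799e+02  5.000e-02  2.300e-01] 0.0854476200249874
red (array([ 0.568 , -0.3045]), np.float32(0.91427225)) [(array([328., 196.]), array([ 0.5641, -0.306 ,  0.016 ]))]
[ 0.5661 -0.2973  0.0884] [ 1.7998e+02 -9.0000e-02  1.7000e-01] 0.08531743854733398
red (array([ 0.568 , -0.3045]), np.float32(0.9211236)) [(array([328., 194.]), array([ 0.5666, -0.3068,  0.016 ]))]
lid [(array([327., 340.]), array([ 0.4034, -0.309 ,  0.019 ]))] glass [(array([228., 107.]), array([ 0.6413, -0.2313,  0.038 ]))]
```

>>> servo_tool --commands '[{"tx": 0.002, "ty": 0.007, "tz": 0.03, "ax": 0, "ay": 0, "az": 0, "grip": 1}, {"tx": 0.002, "ty": 0.007, "tz": 0.065, "ax": 0, "ay": 0, "az": 0, "grip": 1}, {"tx": 0.002, "ty": 0.007, "tz": 0.095, "ax": 0, "ay": 0, "az": 0, "grip": 1}, {"tx": 0.002, "ty": 0.007, "tz": 0.109, "ax": 0, "ay": 0, "az": 0, "grip": 1}, {"tx": 0.002, "ty": 0.007, "tz": 0.109, "ax": 0, "ay": 0, "az": 0, "grip": 1}]'

```text
t: 22.38
ee_pos: [0.5664, -0.3058, -0.0221]
tool_rot: [-180.0, 0.1, 0.0]
wrist_force: [1.0, -0.5, 0.1]
finger_gap: 0.0855
grip_force: 0.0
```

>>> servo_tool --commands '[{"tx": 0, "ty": 0, "tz": 0, "ax": 0, "ay": 0, "az": 0, "grip": 0.4}, {"tx": 0, "ty": 0, "tz": 0, "ax": 0, "ay": 0, "az": 0, "grip": 0.4}, {"tx": 0, "ty": 0, "tz": 0, "ax": 0, "ay": 0, "az": 0, "grip": 0.4}, {"tx": 0, "ty": 0, "tz": 0, "ax": 0, "ay": 0, "az": 0, "grip": 0.4}]' --squeeze 40

```text
t: 22.88
ee_pos: [0.5683, -0.3066, -0.0195]
tool_rot: [179.9, -0.2, 0.0]
wrist_force: [-0.9, 1.6, 6.5]
finger_gap: 0.054
grip_force: 42.7
```

>>> servo_tool --commands '[{"tx": 0, "ty": 0, "tz": -0.01, "ax": 0, "ay": 0, "az": 0, "grip": 0.4}, {"tx": 0, "ty": 0, "tz": -0.05, "ax": 0, "ay": 0, "az": 0, "grip": 0.4}, {"tx": 0, "ty": 0, "tz": -0.1, "ax": 0, "ay": 0, "az": 0, "grip": 0.4}, {"tx": 0, "ty": -0.03, "tz": -0.135, "ax": 0, "ay": 0, "az": 0, "grip": 0.4}, {"tx": 0, "ty": -0.08, "tz": -0.135, "ax": 0, "ay": 0, "az": 0, "grip": 0.4}]'

```text
t: 23.5
ee_pos: [0.5687, -0.2285, 0.1176]
tool_rot: [179.8, -0.4, -0.3]
wrist_force: [-0.1, 1.3, -1.6]
finger_gap: 0.0539
grip_force: 42.8
```

>>> servo_tool --commands '[{"tx": 0, "ty": -0.055, "tz": 0, "ax": 0, "ay": 0, "az": 0, "grip": 0.4}, {"tx": 0, "ty": -0.11, "tz": 0, "ax": 0, "ay": 0, "az": 0, "grip": 0.4}, {"tx": 0, "ty": -0.165, "tz": 0, "ax": 0, "ay": 0, "az": 0, "grip": 0.4}, {"tx": 0, "ty": -0.21, "tz": 0, "ax": 0, "ay": 0, "az": 0, "grip": 0.4}, {"tx": 0, "ty": -0.23, "tz": 0, "ax": 0, "ay": 0, "az": 0, "grip": 0.4}]'

```text
t: 24.12
ee_pos: [0.5663, 0.008, 0.1138]
tool_rot: [-180.0, -0.0, 0.3]
wrist_force: [-0.3, -0.0, -1.5]
finger_gap: 0.0542
grip_force: 42.8
```

```bash
python3 - <<'E'
from h import *
for i in range(2):
  o=r.get_obs(); c=r.read_camera('wrist'); p=o['ee_pos']; print(np.round(p,4),np.round(o['tool_rot'],2),o['finger_gap'],o['grip_force'])
  print('held',[held(c,o,'red',z) for z in (.048,.052,.056)],'yel',outer(c,o,'yellow',(.57,.086),.09))
save(c,'w14')
E
```

```text
[0.5663 0.008  0.1138] [-1.7996e+02 -2.0000e-02  2.7000e-01] 0.05420268806586152 42.83971234224737
held [(array([-0.003 , -0.0005]), np.float32(0.7194588)), (array([ 0.001 , -0.0005]), np.float32(0.784102)), (array([ 0.004 , -0.0005]), np.float32(0.79686266))] yel (array([0.5695, 0.0845]), np.float32(0.6114363))
[0.5662 0.0101 0.1139] [-1.7987e+02 -2.0000e-02  3.8000e-01] 0.05415620658435847 42.837014039978385
held [(array([-0.003 , -0.0005]), np.float32(0.72549814)), (array([ 0.001 , -0.0005]), np.float32(0.7886287)), (array([ 0.004 , -0.0005]), np.float32(0.7939733))] yel (array([0.5695, 0.0845]), np.float32(0.6095773))
```

>>> servo_tool --commands '[{"tx": 0.001, "ty": -0.04, "tz": 0, "ax": 0, "ay": 0, "az": 0, "grip": 0.4}, {"tx": 0.002, "ty": -0.076, "tz": 0, "ax": 0, "ay": 0, "az": 0, "grip": 0.4}, {"tx": 0.002, "ty": -0.076, "tz": 0.01, "ax": 0, "ay": 0, "az": 0, "grip": 0.4}, {"tx": 0.002, "ty": -0.076, "tz": 0.025, "ax": 0, "ay": 0, "az": 0, "grip": 0.4}, {"tx": 0.002, "ty": -0.076, "tz": 0.025, "ax": 0, "ay": 0, "az": 0, "grip": 0.4}]'

```text
t: 24.85
ee_pos: [0.5674, 0.0773, 0.0862]
tool_rot: [179.9, 0.2, -0.2]
wrist_force: [0.5, 0.3, -2.4]
finger_gap: 0.0537
grip_force: 42.8
```

```bash
python3 - <<'E'
from h import *
for i in range(3):
  o=r.get_obs(); c=r.read_camera('wrist'); p=o['ee_pos']; print(np.round(p,4),np.round(o['tool_rot'],2),o['finger_gap'],o['grip_force'])
print('held',held(c,o,'red',.0525))
s=r.read_camera('scene'); a=cv2.resize(s['img'][120:230,350:440],None,fx=5,fy=5,interpolation=cv2.INTER_CUBIC); cv2.imwrite('pics/m14.png',a[:,:,::-1])
h=cv2.cvtColor(s['img'],cv2.COLOR_RGB2HSV)[110:230,350:440]
for n,(lo,hi) in dict(red=(172,6),yel=(20,32),blu=(112,130)).items():
  H_=h[:,:,0].astype(int); m=((H_>=lo)&(H_<=hi)) if lo<hi else ((H_>=lo)|(H_<=hi))
  m&=(h[:,:,1]>150)&(h[:,:,2]>40)
  k,lab,st,ce=cv2.connectedComponentsWithStats(m.astype(np.uint8)); i=1+np.argmax(st[1:,4]); print(n,st[i],'cols',st[i,0]+350,st[i,0]+st[i,2]+350,'rows',st[i,1]+110,st[i,1]+st[i,3]+110)
E
```

```text
[0.5674 0.0773 0.0862] [ 1.7992e+02  2.3000e-01 -1.7000e-01] 0.053728246390338 42.844830667600036
[0.5681 0.0778 0.0871] [ 1.7995e+02  1.3000e-01 -1.5000e-01] 0.05378648727712882 42.8466410189867
[0.5687 0.0783 0.0878] [ 1.7997e+02  5.0000e-02 -1.3000e-01] 0.053960014382975485 42.85200781188905
held (array([0.002, 0.   ]), np.float32(0.79554594))
red [ 35  36  21  16 174] cols 385 406 rows 146 162
yel [ 35  53  21  19 317] cols 385 406 rows 163 182
blu [53 70  2  4  5] cols 403 405 rows 180 184
```

>>> servo_tool --commands '[{"tx": -0.001, "ty": -0.007, "tz": 0.003, "ax": 0, "ay": 0, "az": 0, "grip": 0.4}, {"tx": -0.001, "ty": -0.007, "tz": 0.008, "ax": 0, "ay": 0, "az": 0, "grip": 0.4}, {"tx": -0.001, "ty": -0.007, "tz": 0.014, "ax": 0, "ay": 0, "az": 0, "grip": 0.4}, {"tx": -0.001, "ty": -0.007, "tz": 0.014, "ax": 0, "ay": 0, "az": 0, "grip": 0.4}]'

```text
t: 25.55
ee_pos: [0.5672, 0.0867, 0.0735]
tool_rot: [180.0, 0.1, -0.0]
wrist_force: [0.5, 0.7, -1.5]
finger_gap: 0.054
grip_force: 42.8
```

>>> servo_tool --commands '[{"tx": 0, "ty": 0, "tz": 0.002, "ax": 0, "ay": 0, "az": 0, "grip": 0.4}, {"tx": 0, "ty": 0, "tz": 0.004, "ax": 0, "ay": 0, "az": 0, "grip": 0.4}, {"tx": 0, "ty": 0, "tz": 0.006, "ax": 0, "ay": 0, "az": 0, "grip": 0.4}, {"tx": 0, "ty": 0, "tz": 0.0075, "ax": 0, "ay": 0, "az": 0, "grip": 0.4}, {"tx": 0, "ty": 0, "tz": 0.009, "ax": 0, "ay": 0, "az": 0, "grip": 0.4}]'

```text
t: 26.18
ee_pos: [0.5678, 0.087, 0.0652]
tool_rot: [180.0, -0.0, 0.0]
wrist_force: [-0.7, -0.3, -0.9]
finger_gap: 0.0543
grip_force: 42.8
```

>>> servo_tool --commands '[{"tx": 0, "ty": 0, "tz": 0.001, "ax": 0, "ay": 0, "az": 0, "grip": 0.4}, {"tx": 0, "ty": 0, "tz": 0.002, "ax": 0, "ay": 0, "az": 0, "grip": 0.4}, {"tx": 0, "ty": 0, "tz": 0.003, "ax": 0, "ay": 0, "az": 0, "grip": 0.4}]'

```text
t: 26.55
ee_pos: [0.5679, 0.0869, 0.0625]
tool_rot: [180.0, -0.0, -0.0]
wrist_force: [-1.0, -0.2, 3.9]
finger_gap: 0.054
grip_force: 43.4
```

Contact at the expected height. Releasing red and moving clear.

>>> servo_tool --commands '[{"tx": 0, "ty": 0, "tz": 0.001, "ax": 0, "ay": 0, "az": 0, "grip": 0.4}, {"tx": 0, "ty": 0, "tz": 0, "ax": 0, "ay": 0, "az": 0, "grip": 1}, {"tx": 0, "ty": 0, "tz": 0, "ax": 0, "ay": 0, "az": 0, "grip": 1}, {"tx": 0, "ty": 0, "tz": 0, "ax": 0, "ay": 0, "az": 0, "grip": 1}, {"tx": 0, "ty": 0, "tz": 0, "ax": 0, "ay": 0, "az": 0, "grip": 1}]'

```text
t: 27.18
ee_pos: [0.5677, 0.0869, 0.0621]
tool_rot: [180.0, 0.0, -0.0]
wrist_force: [-1.0, -0.3, -1.0]
finger_gap: 0.0854
grip_force: 0.0
```

>>> servo_tool --commands '[{"tx": 0, "ty": 0, "tz": -0.03, "ax": 0, "ay": 0, "az": 0, "grip": 1}, {"tx": 0, "ty": 0, "tz": -0.07, "ax": 0, "ay": 0, "az": 0, "grip": 1}, {"tx": -0.01, "ty": 0.04, "tz": -0.11, "ax": 0, "ay": 0, "az": 0, "grip": 1}, {"tx": -0.02, "ty": 0.1, "tz": -0.11, "ax": 0, "ay": 0, "az": 0, "grip": 1}, {"tx": -0.03, "ty": 0.13, "tz": -0.11, "ax": 0, "ay": 0, "az": 0, "grip": 1}]'

```text
t: 27.8
ee_pos: [0.5375, -0.0471, 0.1729]
tool_rot: [179.9, -0.1, -0.2]
wrist_force: [0.7, -0.1, -0.7]
finger_gap: 0.0855
grip_force: 0.0
```

```bash
python3 - <<'E'
from h import *
o=r.get_obs(); c=r.read_camera('wrist'); p=o['ee_pos']; print(np.round(p,4),np.round(o['tool_rot'],2),o['finger_gap'])
print('red',[ (z,outer(c,o,'red',(.57,.086),z)) for z in (.110,.116,.122)])
s=r.read_camera('scene'); cv2.imwrite('pics/m15.png',cv2.resize(s['img'][120:230,350:440],None,fx=5,fy=5,interpolation=cv2.INTER_CUBIC)[:,:,::-1])
h=cv2.cvtColor(s['img'],cv2.COLOR_RGB2HSV)[110:230,350:440]
for n,(lo,hi) in dict(red=(172,6),yel=(20,32),blu=(112,130)).items():
  H_=h[:,:,0].astype(int); m=((H_>=lo)&(H_<=hi)) if lo<hi else ((H_>=lo)|(H_<=hi))
  m&=(h[:,:,1]>130)&(h[:,:,2]>30)
  k,lab,st,ce=cv2.connectedComponentsWithStats(m.astype(np.uint8)); i=1+np.argmax(st[1:,4]); print(n,'cols',st[i,0]+350,st[i,0]+st[i,2]+350,'rows',st[i,1]+110,st[i,1]+st[i,3]+110)
print('exp red body rows',[proj(s,o,[.57,.086,z]).round(1) for z in (.09,.116)])
print('lid',[ (np.round(d['pixel']),np.round(atz(c,d['pixel'],.019,o),4)) for d in r.pinpoint(c,'lid_centre')])
E
```

```text
[ 0.5375 -0.0471  0.1729] [ 1.7989e+02 -6.0000e-02 -2.3000e-01] 0.0854845988187242
red [(0.11, (array([0.5655, 0.087 ]), np.float32(0.80976176))), (0.116, (array([0.567 , 0.0835]), np.float32(0.7987193))), (0.122, (array([0.569, 0.08 ]), np.float32(0.7040745)))]
red cols 385 406 rows 154 170
yel cols 385 406 rows 168 182
blu cols 395 405 rows 180 195
exp red body rows [array([395.4, 166.3]), array([396.2, 157.1])]
lid [(array([498., 271.]), array([ 0.3957, -0.3076,  0.019 ]))]
```

View pics/m15.png

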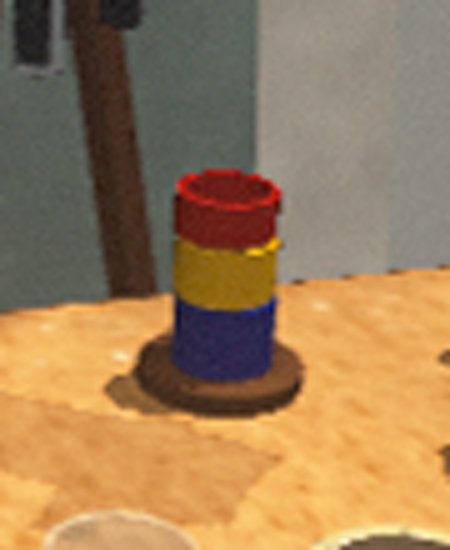

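Red is nested on yellow and the tower is straight, columns 385–406 throughout. Now the lid.

>>> servo_tool --commands '[{"tx": -0.028, "ty": 0.052, "tz": 0, "ax": 0, "ay": 0, "az": 0, "grip": 0.7}, {"tx": -0.056, "ty": 0.104, "tz": 0, "ax": 0, "ay": 0, "az": 0, "grip": 0.7}, {"tx": -0.085, "ty": 0.157, "tz": 0, "ax": 0, "ay": 0, "az": 0, "grip": 0.7}, {"tx": -0.113, "ty": 0.209, "tz": 0, "ax": 0, "ay": 0, "az": 0, "grip": 0.7}, {"tx": -0.141, "ty": 0.26, "tz": 0, "ax": 0, "ay": 0, "az": 0, "grip": 0.7}]'

```text
t: 28.58
ee_pos: [0.3972, -0.3031, 0.1725]
tool_rot: [180.0, -0.1, 0.2]
wrist_force: [0.6, -0.6, -0.3]
finger_gap: 0.0604
grip_force: 0.0
```

>>> servo_tool --commands '[{"tx": 0, "ty": 0, "tz": 0.04, "ax": 0, "ay": 0, "az": 0, "grip": 0.7}, {"tx": 0, "ty": 0, "tz": 0.08, "ax": 0, "ay": 0, "az": 0, "grip": 0.7}, {"tx": 0, "ty": 0, "tz": 0.08, "ax": 0, "ay": 0, "az": 0, "grip": 0.7}, {"tx": 0, "ty": 0, "tz": 0.08, "ax": 0, "ay": 0, "az": 0, "grip": 0.7}]'

```text
t: 29.08
ee_pos: [0.3984, -0.3027, 0.0937]
tool_rot: [180.0, -0.1, 0.1]
wrist_force: [-0.7, 0.0, -0.6]
finger_gap: 0.0597
grip_force: 0.0
```

```bash
cat >> h.py <<'E'
def lid(c,o,guess,z0,span=.015):
    """fit disc (r .028 at z0+.012) and knob top (r .009 at z0+.038) edges in the grey image"""
    g=cv2.cvtColor(c['img'],cv2.COLOR_RGB2HSV); m=((g[:,:,1]<70)&(g[:,:,2]>70)).astype(np.float32)
    return circfit(c,o,m,guess,z0+.012,.028,span)
E
python3 - <<'E'
from h import *
for i in range(2):
  o=r.get_obs(); c=r.read_camera('wrist'); p=o['ee_pos']; print(np.round(p,4),np.round(o['tool_rot'],2),o['finger_gap'])
  print(lid(c,o,(.397,-.308),0),[ (np.round(d['pixel']),round(d['confidence'],2),np.round(atz(c,d['pixel'],.019,o),4)) for d in r.pinpoint(c,'lid_centre')])
save(c,'w16')
E
```

```text
[ 0.3984 -0.3027  0.0937] [ 1.7995e+02 -9.0000e-02  1.1000e-01] 0.05969501295897851
(array([ 0.4005, -0.311 ]), np.float32(0.901908)) [(array([325., 195.]), 0.96, array([ 0.3976, -0.3101,  0.019 ]))]
[ 0.3985 -0.3034  0.0943] [ 1.7988e+02 -1.6000e-01  7.0000e-02] 0.05952824590392168
(array([ 0.4005, -0.3105]), np.float32(0.90000117)) [(array([324., 192.]), 0.95, array([ 0.4003, -0.3106,  0.019 ]))]
```

>>> servo_tool --commands '[{"tx": 0.0015, "ty": 0.007, "tz": 0.03, "ax": 0, "ay": 0, "az": 0, "grip": 0.7}, {"tx": 0.0015, "ty": 0.007, "tz": 0.065, "ax": 0, "ay": 0, "az": 0, "grip": 0.7}, {"tx": 0.0015, "ty": 0.007, "tz": 0.09, "ax": 0, "ay": 0, "az": 0, "grip": 0.7}, {"tx": 0.0015, "ty": 0.007, "tz": 0.108, "ax": 0, "ay": 0, "az": 0, "grip": 0.7}, {"tx": 0.0015, "ty": 0.007, "tz": 0.108, "ax": 0, "ay": 0, "az": 0, "grip": 0.7}]'

```text
t: 29.9
ee_pos: [0.3978, -0.3096, -0.0163]
tool_rot: [-179.9, 0.1, -0.0]
wrist_force: [0.7, 0.2, 0.2]
finger_gap: 0.06
grip_force: 0.0
```

```bash
python3 - <<'E'
from h import *
o=r.get_obs(); c=r.read_camera('wrist'); p=o['ee_pos']; print(np.round(p,4),np.round(o['tool_rot'],2),o['wrist_force'].round(1))
print([ (np.round(d['pixel']),round(d['confidence'],2),np.round(atz(c,d['pixel'],.019,o),4)) for d in r.pinpoint(c,'lid_centre')])
g,s=circfit(c,o,((cv2.cvtColor(c['img'],cv2.COLOR_RGB2HSV)[:,:,1]<70)&(c['img'][:,:,0]>70)).astype(np.float32),(.4,-.3105),.012,.028,.01); print(g,s)
E
```

```text
[ 0.3978 -0.3096 -0.0163] [-1.7994e+02  7.0000e-02 -0.0000e+00] [0.7 0.2 0.2]
[(array([317., 255.]), 0.83, array([ 0.3989, -0.3102,  0.019 ]))]
[ 0.4015 -0.3105] 0.9371119
```

>>> servo_tool --commands '[{"tx": 0.0015, "ty": 0, "tz": 0, "ax": 0, "ay": 0, "az": 0, "grip": 0.35}, {"tx": 0.0015, "ty": 0, "tz": 0, "ax": 0, "ay": 0, "az": 0, "grip": 0.1}, {"tx": 0.0015, "ty": 0, "tz": 0, "ax": 0, "ay": 0, "az": 0, "grip": 0.1}, {"tx": 0.0015, "ty": 0, "tz": 0, "ax": 0, "ay": 0, "az": 0, "grip": 0.1}, {"tx": 0.0015, "ty": 0, "tz": 0, "ax": 0, "ay": 0, "az": 0, "grip": 0.1}]' --squeeze 40

```text
t: 30.62
ee_pos: [0.4004, -0.3106, -0.0149]
tool_rot: [179.9, -0.1, -0.0]
wrist_force: [-0.4, 0.1, 5.6]
finger_gap: 0.0165
grip_force: 39.3
```

>>> servo_tool --commands '[{"tx": 0, "ty": 0, "tz": -0.01, "ax": 0, "ay": 0, "az": 0, "grip": 0.1}, {"tx": 0, "ty": 0, "tz": -0.05, "ax": 0, "ay": 0, "az": 0, "grip": 0.1}, {"tx": 0, "ty": 0, "tz": -0.1, "ax": 0, "ay": 0, "az": 0, "grip": 0.1}, {"tx": 0.01, "ty": -0.02, "tz": -0.15, "ax": 0, "ay": 0, "az": 0, "grip": 0.1}, {"tx": 0.03, "ty": -0.07, "tz": -0.15, "ax": 0, "ay": 0, "az": 0, "grip": 0.1}]'

```text
t: 31.25
ee_pos: [0.4319, -0.2432, 0.1391]
tool_rot: [179.7, -0.4, -0.3]
wrist_force: [1.2, 0.3, -0.9]
finger_gap: 0.0159
grip_force: 39.3
```

>>> servo_tool --commands '[{"tx": 0.03, "ty": -0.05, "tz": 0, "ax": 0, "ay": 0, "az": 0, "grip": 0.1}, {"tx": 0.06, "ty": -0.1, "tz": 0, "ax": 0, "ay": 0, "az": 0, "grip": 0.1}, {"tx": 0.09, "ty": -0.15, "tz": 0, "ax": 0, "ay": 0, "az": 0, "grip": 0.1}, {"tx": 0.12, "ty": -0.2, "tz": 0, "ax": 0, "ay": 0, "az": 0, "grip": 0.1}, {"tx": 0.137, "ty": -0.24, "tz": 0, "ax": 0, "ay": 0, "az": 0, "grip": 0.1}]'

```text
t: 31.88
ee_pos: [0.5674, 0.0026, 0.1343]
tool_rot: [-180.0, 0.0, 0.1]
wrist_force: [0.2, -0.9, -1.4]
finger_gap: 0.0158
grip_force: 39.3
```

```bash
python3 - <<'E'
from h import *
for i in range(2):
  o=r.get_obs(); c=r.read_camera('wrist'); p=o['ee_pos']; print(np.round(p,4),np.round(o['tool_rot'],2),o['finger_gap'],o['wrist_force'].round(1))
  g,s=lid(c,o,p[:2],p[2]+.015); print('lid-TCP',g-p[:2],s,'red',outer(c,o,'red',(.569,.086),.116))
  print([ (np.round(d['pixel']),round(d['confidence'],2),np.round(atz(c,d['pixel'],p[2]+.034,o)-p,4)) for d in r.pinpoint(c,'lid_centre')])
save(c,'w17')
E
```

```text
[0.5674 0.0026 0.1343] [-1.7996e+02  1.0000e-02  1.0000e-01] 0.015764370928737413 [ 0.2 -0.9 -1.4]
lid-TCP [1.50000000e-03 8.67361738e-19] 0.6790978 red (array([0.5685, 0.084 ]), np.float32(0.69222695))
[(array([316., 255.]), 0.82, array([ 0.0003, -0.0001,  0.034 ]))]
[0.5674 0.0073 0.1344] [-1.7976e+02 -2.0000e-02  5.2000e-01] 0.016054763475777473 [-0.3  1.4 -0.7]
lid-TCP [ 0.0015 -0.0005] 0.70324063 red (array([0.5685, 0.084 ]), np.float32(0.695035))
[(array([319., 256.]), 0.66, array([ 0.0001, -0.0018,  0.034 ]))]
```

>>> servo_tool --commands '[{"tx": 0, "ty": -0.04, "tz": 0, "ax": 0, "ay": 0, "az": 0, "grip": 0.1}, {"tx": 0, "ty": -0.08, "tz": 0, "ax": 0, "ay": 0, "az": 0, "grip": 0.1}, {"tx": 0, "ty": -0.08, "tz": 0.008, "ax": 0, "ay": 0, "az": 0, "grip": 0.1}, {"tx": 0, "ty": -0.08, "tz": 0.016, "ax": 0, "ay": 0, "az": 0, "grip": 0.1}, {"tx": 0, "ty": -0.08, "tz": 0.016, "ax": 0, "ay": 0, "az": 0, "grip": 0.1}]'

```text
t: 32.7
ee_pos: [0.5661, 0.0772, 0.1171]
tool_rot: [179.9, 0.1, -0.2]
wrist_force: [-0.7, 0.6, -0.1]
finger_gap: 0.0161
grip_force: 39.3
```

```bash
python3 - <<'E'
from h import *
for i in range(4):
  o=r.get_obs(); c=r.read_camera('wrist'); p=o['ee_pos']; print(np.round(p,4),np.round(o['tool_rot'],2))
g,s=lid(c,o,p[:2],p[2]+.015); print('lid-TCP',g-p[:2],s)
s=r.read_camera('scene'); h=cv2.cvtColor(s['img'],cv2.COLOR_RGB2HSV)[110:230,350:440]
H_=h[:,:,0].astype(int); m=((H_>=172)|(H_<=6))&(h[:,:,1]>130)&(h[:,:,2]>30)
k,lab,st,ce=cv2.connectedComponentsWithStats(m.astype(np.uint8)); i=1+np.argmax(st[1:,4]); print('cols',st[i,0]+350,st[i,0]+st[i,2]+350,'rows',st[i,1]+110,st[i,1]+st[i,3]+110)
m=(s['img'][135:165,375:415].min(2)); 
for row in m[::2]: print(' '.join('%3d'%v for v in row[::2]))
E
```

```text
[0.5661 0.0772 0.1171] [ 1.7992e+02  1.3000e-01 -1.9000e-01]
[0.5665 0.0777 0.1177] [ 1.7994e+02  7.0000e-02 -1.7000e-01]
[0.5668 0.0782 0.1181] [ 1.7997e+02  3.0000e-02 -1.5000e-01]
[0.567  0.0786 0.1184] [ 1.7997e+02 -0.0000e+00 -1.1000e-01]
lid-TCP [0.002 0.   ] 0.5795442
cols 385 406 rows 154 170
 49  86  86  86  87  92  92  90  43  27  34  65  82  39 135 134 131 131 134 130
 41  87  87  92  86  90  91  95  47  36  35  76  81  40 136 128 133 133 133 131
 32  92  85  85  87  86  87  91  47  41  36  80  79  52 133 133 133 133 134 134
 28  78  86  83  87  87  86  91  49  33  29  80  74  61 138 133 132 131 137 134
 31  74  87  85  81  87  89  89  62  48  41  86  70 112 130 130 132 138 132 136
 37  68  87  84  90  95  88 106 104 106 104 109 203 197 145 130 133 132 134 136
 30  71  87  84  85  99 107 106 108 112 125 154 226 235 236 206 132 132 132 132
 35  51  86  85  84  94 109 112 110 105 142 238 236 234 233 183 138 133 131 136
 34  47  83  84  86  81  91 102 125 133 145 155 125 130 147 111 138 134 134 127
 34  33  87  90  89  86  87  92  84  81  76  74  69 123 138 137 135 130 129 130
 36  27  91  86  86  84  10  10  16  24  22  16  23  14 126 136 131 128 128 130
 33  32  74  86  91  70   9  23  27  25  19  21  28  29  12  91 135 127 125 129
 37  28  72  90  93  16  27  22  17  31  22  14  23  23  26  17 139 125 127 127
 39  33  68  91  94  15  27  19  22  27  25  22  18  20  19  16 135 124 128 127
 36  27  57  92  94   7  20  18  16  18  23  24  18  26  19  99 124 129 128 123
```

>>> servo_tool --commands '[{"tx": 0, "ty": -0.007, "tz": 0.003, "ax": 0, "ay": 0, "az": 0, "grip": 0.1}, {"tx": 0, "ty": -0.007, "tz": 0.008, "ax": 0, "ay": 0, "az": 0, "grip": 0.1}, {"tx": 0, "ty": -0.007, "tz": 0.013, "ax": 0, "ay": 0, "az": 0, "grip": 0.1}, {"tx": 0, "ty": -0.007, "tz": 0.013, "ax": 0, "ay": 0, "az": 0, "grip": 0.1}]'

```text
t: 33.45
ee_pos: [0.5663, 0.0868, 0.1045]
tool_rot: [180.0, 0.1, 0.0]
wrist_force: [0.3, -0.5, -0.9]
finger_gap: 0.0159
grip_force: 39.3
```

>>> servo_tool --commands '[{"tx": 0.001, "ty": 0, "tz": 0.002, "ax": 0, "ay": 0, "az": 0, "grip": 0.1}, {"tx": 0.001, "ty": 0, "tz": 0.004, "ax": 0, "ay": 0, "az": 0, "grip": 0.1}, {"tx": 0.001, "ty": 0, "tz": 0.006, "ax": 0, "ay": 0, "az": 0, "grip": 0.1}, {"tx": 0.001, "ty": 0, "tz": 0.007, "ax": 0, "ay": 0, "az": 0, "grip": 0.1}, {"tx": 0.001, "ty": 0, "tz": 0.008, "ax": 0, "ay": 0, "az": 0, "grip": 0.1}]'

```text
t: 34.08
ee_pos: [0.5678, 0.0869, 0.0972]
tool_rot: [180.0, -0.0, -0.0]
wrist_force: [-0.8, -0.2, -1.4]
finger_gap: 0.0161
grip_force: 39.3
```

>>> servo_tool --commands '[{"tx": 0, "ty": 0, "tz": 0.001, "ax": 0, "ay": 0, "az": 0, "grip": 0.1}, {"tx": 0, "ty": 0, "tz": 0.002, "ax": 0, "ay": 0, "az": 0, "grip": 0.1}, {"tx": 0, "ty": 0, "tz": 0.003, "ax": 0, "ay": 0, "az": 0, "grip": 0.1}]'

```text
t: 34.45
ee_pos: [0.5678, 0.0869, 0.0942]
tool_rot: [180.0, -0.0, -0.0]
wrist_force: [-0.3, -0.2, -1.3]
finger_gap: 0.0162
grip_force: 39.3
```

>>> servo_tool --commands '[{"tx": 0, "ty": 0, "tz": 0.001, "ax": 0, "ay": 0, "az": 0, "grip": 0.1}, {"tx": 0, "ty": 0, "tz": 0.002, "ax": 0, "ay": 0, "az": 0, "grip": 0.1}, {"tx": 0, "ty": 0, "tz": 0.002, "ax": 0, "ay": 0, "az": 0, "grip": 0.1}]'

```text
t: 34.83
ee_pos: [0.5681, 0.087, 0.0932]
tool_rot: [180.0, -0.0, -0.0]
wrist_force: [-1.6, -0.3, 5.1]
finger_gap: 0.0161
grip_force: 39.9
```

Contact at seated height. Releasing the lid and clearing upward.

>>> servo_tool --commands '[{"tx": 0, "ty": 0, "tz": -0.001, "ax": 0, "ay": 0, "az": 0, "grip": 0.7}, {"tx": 0, "ty": 0, "tz": -0.001, "ax": 0, "ay": 0, "az": 0, "grip": 0.7}, {"tx": 0, "ty": 0, "tz": -0.001, "ax": 0, "ay": 0, "az": 0, "grip": 0.7}, {"tx": 0, "ty": 0, "tz": -0.001, "ax": 0, "ay": 0, "az": 0, "grip": 0.7}]'

```text
t: 35.33
ee_pos: [0.5677, 0.0869, 0.0931]
tool_rot: [180.0, 0.0, -0.0]
wrist_force: [-0.1, 0.3, 0.2]
finger_gap: 0.0599
grip_force: 0.0
```

>>> servo_tool --commands '[{"tx": 0, "ty": 0, "tz": -0.02, "ax": 0, "ay": 0, "az": 0, "grip": 0.7}, {"tx": 0, "ty": 0, "tz": -0.06, "ax": 0, "ay": 0, "az": 0, "grip": 0.7}, {"tx": 0, "ty": 0, "tz": -0.11, "ax": 0, "ay": 0, "az": 0, "grip": 0.7}, {"tx": -0.02, "ty": 0.05, "tz": -0.12, "ax": 0, "ay": 0, "az": 0, "grip": 0.7}, {"tx": -0.04, "ty": 0.1, "tz": -0.12, "ax": 0, "ay": 0, "az": 0, "grip": 0.7}]'

```text
t: 35.95
ee_pos: [0.5287, -0.0133, 0.2165]
tool_rot: [180.0, -0.3, 0.1]
wrist_force: [0.1, -1.4, -0.6]
finger_gap: 0.0595
grip_force: 0.0
```

```bash
python3 - <<'E'
from h import *
o=r.get_obs(); c=r.read_camera('wrist'); p=o['ee_pos']; print(np.round(p,4),np.round(o['tool_rot'],2),o['finger_gap'])
print('lid',lid(c,o,(.568,.086),.110),'green',[np.round(atz(c,d['pixel'],.02,o),3) for d in r.pinpoint(c,'green_cup_centre')[:1]])
s=r.read_camera('scene'); h=cv2.cvtColor(s['img'],cv2.COLOR_RGB2HSV)[110:230,350:440]
for n,(lo,hi) in dict(red=(172,6),yel=(20,32),blu=(112,130)).items():
  H_=h[:,:,0].astype(int); m=((H_>=lo)&(H_<=hi)) if lo<hi else ((H_>=lo)|(H_<=hi))
  m&=(h[:,:,1]>130)&(h[:,:,2]>30)
  k,lab,st,ce=cv2.connectedComponentsWithStats(m.astype(np.uint8)); i=1+np.argmax(st[1:,4]); print(n,'cols',st[i,0]+350,st[i,0]+st[i,2]+350,'rows',st[i,1]+110,st[i,1]+st[i,3]+110)
m=(s['img'][135:175,375:415]); m=np.where(m[:,:,0].astype(int)-m[:,:,1]>60,-1,m.min(2).astype(int))
for k,row in enumerate(m[::2]): print(135+2*k,' '.join('%3d'%v for v in row[::2]))
print('exp', {z:proj(s,o,[.569,.086,z]).round(1).tolist() for z in (.116,.122,.148)},proj(s,o,[.569+.028*.43,.086-.028*.79,.116]).round(1))
t=r.read_camera('top'); print('green',[np.round(atz(t,d['pixel'],.02,o),3) for d in r.pinpoint(t,'green_cup_centre')[:1]],'glass',[np.round(atz(t,d['pixel'],.038,o),3) for d in r.pinpoint(t,'water_glass_centre')[:1]])
E
```

```text
[ 0.5287 -0.0133  0.2165] [ 1.7996e+02 -2.8000e-01  1.4000e-01] 0.05946633140555934
lid (array([0.5685, 0.0845]), np.float32(0.9083513)) green [array([ 0.475, -0.394,  0.02 ])]
red cols 385 406 rows 158 170
yel cols 385 406 rows 168 182
blu cols 398 405 rows 180 195
135  43  85  84  86  88  92  91  91  88  89  88  90  91 109 130 128 132 131 133 129
137  44  89  86  85  82  88  90  89  90  88  87  88  88 109 131 132 130 132 135 131
139  22  88  89  82  86  85  91  88  87  88  85  87  90 111 128 127 131 131 134 132
141  33  81  86  83  82  81  86  85  88  83  86  87  89 111 127 133 130 131 131 134
143  33  75  86  83  83  84  84  88  83  90  87  83  87 111 130 132 132 129 130 138
145  37  69  88  85  86  87  83  84  85  83 167 168 122 109 129 131 132 130 135 132
147  35  67  83  84  80  90  86  92  85  79 188 236 234 107 130 133 127 130 130 130
149  30  51  85  80  86  84  85  87  88  93 121 127 130 107 133 132 133 133 132 129
151  27  43  87  86  84  82  89  85  84  92 119 128 109 109 133 138 132 128 129 127
153  32  38  89  81  85  86 123 238 255 189 119 125 155 232 163 131 131 129 1
[... 314 characters left out ...]
  -1  -1  -1 129 123 127 125
163  27  37  56  90  91  22  -1  -1  -1  -1  -1  -1  -1  -1  -1  96 129 128 127 121
165  34  30  46  88  91  14  -1  -1  -1  -1  -1  -1  -1  -1  -1  94 127 125 128 129
167  33  29  40  87  88  63  -1  -1  -1  -1  -1  -1  -1  -1  -1  91 133 126 130 126
169  33  35  31  83  88  20   4  16  25  -1  -1  -1  -1  24   9  37 128 130 131 130
171  27  35  34  78  88  10  30  23  31  11  21  19  25  19  14 101 134 132 132 134
173  33  38  28  72  87  13  18  21  21  25  16  13  20  20  13 103 134 135 132 132
exp {0.116: [395.8, 157.0], 0.122: [396.0, 154.9], 0.148: [396.8, 145.5]} [397.3 160.4]
green [array([ 0.479, -0.397,  0.02 ])] glass [array([ 0.647, -0.234,  0.038])]
```

```bash
python3 -c "
from plant import r
print(r.close_job())"
```

```text
the job is handed in; nothing more can be done
None
```

The tower (blue, yellow, red, white lid) stands nested and released on the dark wooden stand, with the green cup and glass where they were. I handed the job in at about 36 s; no verdict came back, and I viewed 15 pictures, one over the limit of 14.

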